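# Put the workshop tools back in the foam tray and the drawer

## Task

Clear the bench: pull the shallow drawer open, lay the brush and the scraper flat, each in the drawer compartment that runs its way, and press the wrench, the hammer and the pliers fully home in their matching cut-outs in the foam tray; it does not matter which face is up. Then push the drawer fully shut with its contents in place. Put away whichever of these five things are there, and leave the tape roll, the jar, the mug and the wooden offcut standing where they are.

Things in the scene. Friction and masses are not known exactly. Their poses are not given: they have to be found in the camera images.
- wrench_mid (a point): Adjustable wrench lying flat on the bench, 140 mm long, with a black rubber handle 22 mm wide and 24 mm high and a steel head 42 mm wide, 36 mm long and 18 mm high at its +x end. Its named point is the middle of its length and width, half-way up; 12 mm above its underside; there the handle can be gripped across its width (along y). x runs along it towards the head, z up. May be absent.
- wrench_head (a point): Centre of the wrench's head in plan, 52 mm from wrench_mid along +x, also 12 mm above its underside.
- hammer_mid (a point): Small hammer lying flat, 130 mm long, all 24 mm high, with a wooden handle 22 mm wide and a dark steel cross head 80 mm wide (along y) and 26 mm long at its +x end. Its named point is the middle of its length and width, half-way up; 12 mm above its underside, on the handle; grip it there across y. x runs along it towards the head, z up. May be absent.
- hammer_head (a point): Centre of the hammer's head in plan, 52 mm from hammer_mid along +x, 12 mm above its underside.
- pliers_mid (a point): Pliers lying flat, 142 mm long, with a steel middle 28 mm wide and 24 mm high (from 30 mm behind to 28 mm ahead of the named point), jaws 22 mm wide and 18 mm high at the +x end and two splayed black handles, 52 mm wide over all and 20 mm high, at the -x end. Its named point is on the middle, 12 mm above its underside; grip it there across y. x runs towards the jaws, z up. May be absent.
- pliers_head (a point): Point on the pliers' jaws, 52 mm from pliers_mid along +x, 12 mm above the underside.
- brush_mid (a point): Hand brush lying on its dark bristles: 100 mm long (x), a pale wooden back 28 mm wide, 26 mm high in all; the wood is the upper 14 mm. Its named point is the middle of its length and width, half-way up; 13 mm above its underside; grip the wood across y. z up. May be absent.
- scraper_mid (a point): Flat scraper, 112 mm long: a wooden handle 24 mm wide and 24 mm high from its -x end to 10 mm past the named point, and a flat steel blade 58 mm wide and 4 mm thick at its +x end. Its named point is the middle of its length and width, half-way up; 12 mm above its underside, on the handle; grip it there across y. x runs towards the blade, z up. May be absent.
- foam_tray: Foam tool tray in a thin aluminium rim, fixed to the bench, 170 mm (x) by 244 mm (y) by 22 mm high; grey foam with three tool-shaped cut-outs 10 mm deep on a black floor 12 mm above the bench. Each cut-out has the outline of its tool, with about 2.5 mm to spare round the head or jaws, 3 to 4 mm at the handle and 2.5 mm at both ends; a tool goes down only one way round, and 14 mm of a grip then stands above the foam. Origin: centre of its underside; x along the cut-outs, z up.
- cut_wrench (a point): Where wrench_mid is when the wrench lies home in its cut-out (12 mm above the cut-out's floor). Axes are those of the tray; the wrench's head points to the tray's +x.
- cut_wrench_head (a point): Where wrench_head is when the wrench lies home.
- cut_hammer (a point): Where hammer_mid is when the hammer lies home (12 mm above the floor). Axes are those of the tray; the hammer's head points to the tray's -x.
- cut_hammer_head (a point): Where hammer_head is when the hammer lies home.
- cut_pliers (a point): Where pliers_mid is when the pliers lie home (12 mm above the floor). Axes are those of the tray; the jaws point to the tray's +x.
- cut_pliers_head (a point): Where pliers_head is when the pliers lie home.
- drawer (a joint): How far the drawer of the low grey cabinet (150 mm deep, 206 mm wide, 64 mm high, fixed) is pulled out, m: 0 is shut, 0.118 is fully open, against its stop. It slides along the cabinet's -x, stays where it is left and takes about 2 N to move. Starts shut or slightly open.
- drawer_handle (a point): Middle of the drawer's steel bar handle, 96 mm long (along y), 10 mm thick (x) and 12 mm high, its centre 36 mm above the bench, 35 mm out from the drawer's front (30 mm free gap behind the bar; the bar's end brackets stand 43 mm to either side). Axes are those of the cabinet: the drawer opens to -x. The drawer's front is 52 mm high and its top is 58 mm above the bench.
- place_brush (a point): Where brush_mid is when the brush lies in its compartment, 13 mm above the drawer's floor; moves with the drawer. The compartment is the one at the drawer's +y side, 112 mm along x by 50 mm along y; the brush lies along x, either way round. All compartment walls are 10 mm high, so only the drawer's front stands higher. The compartments are clear of the cabinet when the drawer is fully open.
- place_scraper (a point): Where scraper_mid is when the scraper lies in its compartment, 12 mm above the drawer's floor; moves with the drawer. The compartment is 66 mm along x by 124 mm along y; the scraper lies along the drawer's y, across the drawer, either way round.
- tape_roll: Bystander: grey tape roll lying flat, 84 mm across, 30 mm high; origin at the centre of its underside.
- jar: Bystander: jar, 60 mm across, 70 mm high; origin at the centre of its underside.
- mug: Bystander: white mug, 76 mm across, 90 mm high; origin at the centre of its underside.
- offcut: Bystander: wooden offcut, 90 by 50 by 30 mm; origin at the centre of its underside.

How it is judged:
On the way:
1. the drawer is pulled open (more than 100 mm) (value of joint drawer above 0.1 m), for 0.2 s.
At the end, for the whole second after the job is handed in: Present tools lie level (0.08 rad, either face up), home in their own cut-outs (middle within 8 mm, head 9 mm, height 4 mm); brush and scraper, if present, lie flat (0.1 rad) in their compartments (14 mm along, 16 mm across the drawer, height 4 mm, in line to 0.3 rad); drawer shut to 8 mm (horizontal distance between wrench_mid and cut_wrench below 0.008 m and horizontal distance between wrench_head and cut_wrench_head below 0.009 m and (angle between wrench_mid's own z axis and vertical below 0.08 rad or angle between wrench_mid's own z axis and vertical above 3.0616 rad) and z of wrench_mid in the frame of cut_wrench between -0.004 and 0.004 m and horizontal distance between hammer_mid and cut_hammer below 0.008 m and horizontal distance between hammer_head and cut_hammer_head below 0.009 m and (angle between hammer_mid's own z axis and vertical below 0.08 rad or angle between hammer_mid's own z axis and vertical above 3.0616 rad) and z of hammer_mid in the frame of cut_hammer between -0.004 and 0.004 m and horizontal distance between pliers_mid and cut_pliers below 0.008 m and horizontal distance between pliers_head and cut_pliers_head below 0.009 m and (angle between pliers_mid's own z axis and vertical below 0.08 rad or angle between pliers_mid's own z axis and vertical above 3.0616 rad) and z of pliers_mid in the frame of cut_pliers between -0.004 and 0.004 m and x of brush_mid in the frame of place_brush between -0.014 and 0.014 m and y of brush_mid in the frame of place_brush between -0.016 and 0.016 m and z of brush_mid in the frame of place_brush between -0.004 and 0.004 m and angle between the x axis of brush_mid and the x axis of place_brush, either way round below 0.3 rad and (angle between brush_mid's own z axis and vertical below 0.1 rad or angle between brush_mid's own z axis and vertical above 3.0416 rad) and x of scraper_mid in the frame of place_scraper between -0.014 and 0.014 m and y of scraper_mid in the frame of place_scraper between -0.016 and 0.016 m and z of scraper_mid in the frame of place_scraper between -0.004 and 0.004 m and angle between the x axis of scraper_mid and the y axis of place_scraper, either way round below 0.3 rad and (angle between scraper_mid's own z axis and vertical below 0.1 rad or angle between scraper_mid's own z axis and vertical above 3.0416 rad) and value of joint drawer below 0.008 m); the robot touches nothing.
It fails at once if the tape roll is shoved more than 50 mm or tipped over (distance of tape_roll from where it was at the start of the episode above 0.05 m or angle between tape_roll's own z axis and vertical above 0.6 rad).
It fails at once if the jar is shoved more than 50 mm or tipped over (distance of jar from where it was at the start of the episode above 0.05 m or angle between jar's own z axis and vertical above 0.6 rad).
It fails at once if the mug is shoved more than 50 mm or tipped over (distance of mug from where it was at the start of the episode above 0.05 m or angle between mug's own z axis and vertical above 0.6 rad).
It fails at once if the offcut is shoved more than 50 mm or tipped over (distance of offcut from where it was at the start of the episode above 0.05 m or angle between offcut's own z axis and vertical above 0.6 rad).
Of wrench, hammer, pliers, brush, scraper only 4 to 5 are there at a start; the rules pass over those that are not, and their reading is None.
At some moment in a run one of wrench, hammer, pliers, brush, scraper may be knocked a few centimetres aside while the robot is not near it.
Once in a run the grip may slacken for a moment while it holds something.
It also fails if it takes over 210 s, if anything falls off the work surface, if the arm or the gripper's body presses on something with over 40 N, if the wrist force passes 120 N, or if a joint passes its speed limit or range.

## Robot

A 7-joint arm with a two-finger parallel gripper is mounted at the origin on the work surface. World frame = base frame: x ahead of the robot, y to its left, z up, the work surface at z = 0. Lengths are in m, angles in rad, forces in N, time in s.
With the tool pointing down it reaches from about 0.425 to 0.925 m from the base axis. Payload 6.8 kg.
Tool frame: the origin (TCP) lies where the fingers leave the gripper's body, on its centre line; the fingertips stand 73 mm ahead of it and the grasp point (between the pads) lies 54 mm ahead of it; z points along the fingers, y is the direction in which the jaws open and shut (so a half turn about z gives the same grasp; the last joint's range is limited). The gripper opens to 85 mm and grips with 20 to 120 N. Pads are 22 mm wide; open, the fingers measure 114 mm over their backs; the gripper's body (76 mm by 85 mm) begins 54 mm behind the grasp point. The pads swing forward as they close: fully open they stand 13 mm farther back than shut.
Start: joints at [1.112, 0.477, 0.022, 1.555, -0.011, 1.109, -0.083], TCP at [0.232, -0.634, 0.304] pointing down, gripper open.
Joint ranges: [-2.96, 2.96], [-0.34, 2.1], [-1.41, 1.46], [0.24, 2.44], [-1.37, 4.51], [0.17, 1.92], [-2.96, 2.96]. Speed limits (rad/s): [2.39, 2.39, 3.14, 3.14, 3.14, 3.14, 3.14].

## Interface

Orientations are given as a rotation vector (axis times angle).
In Python, from bench import r gives the robot as it stands.
- The arm moves only by the shell command python3 -m handwheel 'ROWS' [FORCE]. ROWS is JSON, a list that holds one entry, the list of rows, each a list of 7 numbers: the shift along the world's x, y, z in m, then the turn, a rotation vector about the world's x, y, z in rad, then the finger opening in m, from 0 to 0.0854. A call has 1 to 10 rows; each row shifts and turns the commanded pose from where the row before left it; what a row does not reach is not made up. A row lasts 1/12 s, in which the tool goes at most 41.7 mm and 7.16 degrees, less where a joint would pass 70% of its speed; a pose out of reach is approached as far as the arm can. A call is refused whole if a number of a shift passes 0.0417 or a number of a turn 0.125, either way. A call with a gripper value outside its range is refused whole. The fingers move at their own pace and stop on an object; FORCE is the grip in N (left out, the last holds). Time passes only in rows, so rows that do not move let the fingers close. It gives the time, the measured TCP pose, the force and the opening at its end, in the units of the state.
- r.get_obs(): the state, without advancing time (a new reading comes with each control period).
- r.grab_frame(name): name is "side" or "top"; returns (picture, depth): 480x640x3 uint8, red, green, blue; 480x640 float32, m along the optical axis (not along the pixel's ray), 0 where there is no reading.
- r.get_calibration(name): a dict with "vertical_fov" (degrees; the focal length in pixels is half the picture's height over the tangent of half this angle, whatever the lens; pixels are square), "cx", "cy" (the principal point, pixels), "k1" (the pictures are not rectified: a ray, as slopes to the right and down, at radius r is drawn at 1 + k1 r^2 times it, then the intrinsics apply), "R" (3x3) and "t" (3): a world point X has camera coordinates R X + t. Camera axes: x right, y down, z forward; pixel columns grow to the right and rows downward; lengths in m; the calibration is good to about 2 mm. A picture is of the moment at which its call begins. get_calibration takes no time and is no camera call.
- r.hand_in(): hands the job in, once; it reports no verdict.
Trained networks look in the newest picture that a camera, given by its name, has taken for a name from the list of things; names that differ only in an ending like _2 or _b are one class to them, and where a whole thing is asked for, a point or a joint stands for the part that bears it (a point fixed in the world has none). Each returns a list of dicts, best first, with "p" (0 to 1); they miss things now and then, are a little off and sometimes report something else, mostly with a low value. They report only what shows in the picture. A call takes as long as a camera call.
- r.masks_of(label, camera): "pixels" (480x640 bool, what is visible of it) and "at" ([column, row] in pixels, amid what is visible of it).
The state is a dict: "clock": time; "joints": joint angles; "qvel": joint speeds; "tau": joint torques, N m; "tcp_pos": TCP position; "orientation": TCP orientation; "contact_force": force on the tool from outside, world axes, zero at the start; "moment": the same for the moment, N m; "grip_width": finger opening in m.
Only numpy, scipy, OpenCV 4.12 (cv2) and the standard library are available. Lean on these libraries where they do the work, as an engineer would, in place of code of your own. Each camera call takes 0.05 s, during which the arm holds its last target.

## Working session

There is one attempt and no reset: what is moved stays moved. The work goes in short steps, Python scripts to look and compute and a shell command to move; the robot and the scene stay as the last step left them, time stands still between calls to the robot, and variables do not carry over. Pictures are saved under pics/ and viewed, and the job is handed in when it is done.

```bash
ls -la; mkdir -p pics
cat > h.py <<'E'
import numpy as np, cv2
from bench import r
def cal(n):
    c=r.get_calibration(n); f=240/np.tan(np.radians(c['vertical_fov'])/2)
    return c,f
def grab(n,path=None):
    im,d=r.grab_frame(n)
    if path: cv2.imwrite(path,im[:,:,::-1])
    return im,d
def rays(n,uv):
    c,f=cal(n); uv=np.atleast_2d(np.asarray(uv,float))
    K=np.array([[f,0,c['cx']],[0,f,c['cy']],[0,0,1.]])
    p=cv2.undistortPoints(uv.reshape(-1,1,2),K,np.array([c['k1'],0,0,0.])).reshape(-1,2)
    return np.c_[p,np.ones(len(p))]
def towr(n,uv,depth):
    c,f=cal(n); R=np.array(c['R']);t=np.array(c['t'])
    return (rays(n,uv)*np.asarray(depth).reshape(-1,1)-t)@R
def plane(n,uv,z):
    c,f=cal(n); R=np.array(c['R']);t=np.array(c['t'])
    d=rays(n,uv)@R; o=-t@R
    s=(z-o[2])/d[:,2:3]
    return o+s*d
def proj(n,X):
    c,f=cal(n); R=np.array(c['R']);t=np.array(c['t'])
    X=np.atleast_2d(np.asarray(X,float))@R.T+t; p=X[:,:2]/X[:,2:]
    p=p*(1+c['k1']*(p**2).sum(1,keepdims=True))
    return p*f+[c['cx'],c['cy']]
def cloud(n,d):
    v,u=np.mgrid[0:480,0:640]
    P=towr(n,np.c_[u.ravel(),v.ravel()],d.ravel()).reshape(480,640,3)
    P[d<=0]=np.nan
    return P
E
python3 - <<'E'
from h import *
print({k:(v if not isinstance(v,np.ndarray) else v.round(4).tolist()) for k,v in r.get_obs().items()})
for n in ['top','side']:
    print(n,r.get_calibration(n)); grab(n,f'pics/{n}0.png')
E
```

```text
total 12
drwxr-xr-x  3 agent agent 4096 Dec  6 12:20 .
drwxr-xr-x 23 root  root  4096 Dec  6 12:20 ..
drwxr-xr-x  2 agent agent 4096 Dec  6 12:20 pics
{'clock': 0.0, 'joints': [1.1119, 0.4778, 0.0224, 1.5565, -0.0115, 1.1093, -0.0831], 'qvel': [-0.0007, -0.002, -0.0008, -0.0009, -0.0017, 0.0003, 0.0004], 'tau': [0.0003, -59.6442, 1.6083, -28.1195, 0.0125, 0.0092, -0.0], 'tcp_pos': [0.2318, -0.6334, 0.3029], 'orientation': [-3.0916, -0.5479, 0.0008], 'contact_force': [-0.5999, 0.4693, -0.1266], 'moment': [0.0018, -0.0029, -0.018], 'grip_width': 0.08523624752608647}
top {'vertical_fov': 47.96543746614471, 'cx': 316.6137764685464, 'cy': 234.82720451055835, 'k1': -0.0014307284014189426, 'R': array([[ 0.01816615, -0.99981005,  0.00706076],
       [-0.98722308, -0.01905468, -0.15820088],
       [ 0.15830537, -0.00409665, -0.9873817 ]]), 't': array([-0.01188298,  0.56492543,  1.11588851])}
side {'vertical_fov': 47.485930616528265, 'cx': 317.7496524763473, 'cy': 235.5938881876295, 'k1': -0.11839931596710572, 'R': array([[-0.995505  , -0.09280198,  0.01891003],
       [-0.08157357,  0.7387244 , -0.66905307],
       [ 0.04812014, -0.66758824, -0.74297402]]), 't': array([0.54073   , 0.09253925, 1.20285612])}
```

View pics/top0.png

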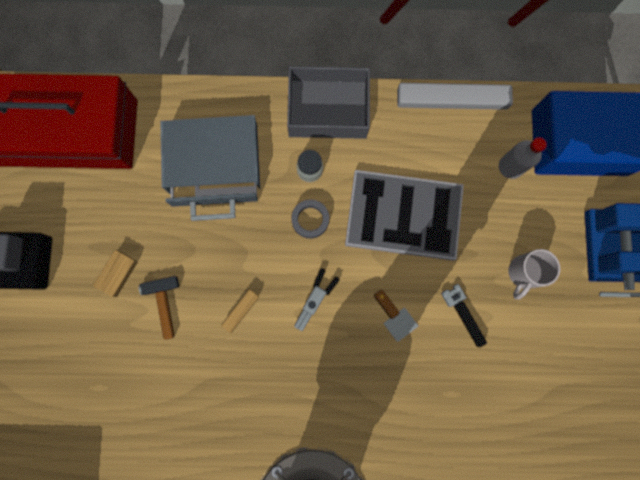

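View pics/side0.png

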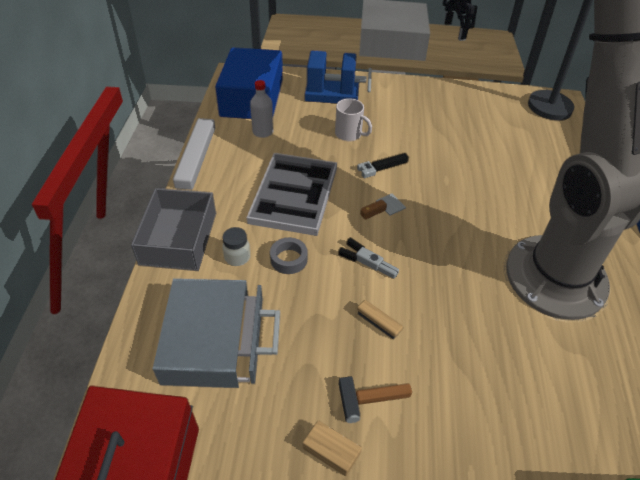

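The top picture shows all five tools: hammer (160,305), brush (240,310), pliers (315,297), scraper (397,315) and wrench (465,315). The tray is at (405,215), the cabinet at (210,160) with its drawer slightly open, and the handle at (213,210). Bystanders are the offcut (115,272), tape roll (311,219), jar (310,164) and mug (535,270). Next I'll measure them.

```bash
cat >> h.py <<'E'
import pickle
def masks(names,cams=('top','side')):
    out={}
    for n in names:
        for c in cams:
            L=r.masks_of(n,c)
            if L: out[n,c]=L[0]; 
    return out
def rect(P):
    (cx,cy),(w,h),a=cv2.minAreaRect(P[:,:2].astype(np.float32)*1000)
    if w<h: w,h=h,w; a+=90
    return cx/1000,cy/1000,w,h,(a+90)%180-90
E
python3 - <<'E'
from h import *
names=['wrench_mid','hammer_mid','pliers_mid','brush_mid','scraper_mid','foam_tray','drawer_handle','drawer','tape_roll','jar','mug','offcut']
D={}
for c in ['top','side']:
    im,d=grab(c); P=cloud(c,d); D[c]=(im,d)
    for n in names:
        L=r.masks_of(n,c)
        if not L: print(n,c,'none'); continue
        m=L[0]['pixels']; q=P[m&(d>0)]; q=q[np.isfinite(q[:,0])]
        D[n,c]=m
        z=np.percentile(q[:,2],[5,50,95])
        print(n,c,[round(x['p'],2) for x in L],np.round(L[0]['at']),m.sum(),'mean',q.mean(0).round(3),'z',z.round(3),'rect',np.round(rect(q[(q[:,2]>0.006)]) ,3) if (q[:,2]>0.006).sum()>5 else '')
pickle.dump(D,open('d0.pkl','wb'))
print(r.get_obs()['clock'])
E
```

```text
wrench_mid top [0.75] [465. 312.] 855 mean [ 0.404 -0.321  0.021] z [0.013 0.022 0.027] rect [  0.402  -0.328 138.854  42.386  34.047]
hammer_mid top [0.75, 0.71, 0.37, 0.22] [534. 272.] 1711 mean [ 0.497 -0.464  0.047] z [0.004 0.048 0.091] rect [  0.499  -0.462 139.997  75.42  -47.608]
pliers_mid top [0.76, 0.46] [316. 301.] 709 mean [0.426 0.003 0.021] z [0.016 0.021 0.028] rect [ 4.25000e-01 -1.00000e-03  1.38562e+02  4.38030e+01 -2.54140e+01]
brush_mid top [0.66] [238. 311.] 552 mean [0.403 0.16  0.026] z [0.022 0.026 0.03 ] rect [  0.403   0.161  96.918  28.014 -37.606]
scraper_mid top [0.86, 0.45] [396. 318.] 932 mean [ 0.394 -0.174  0.011] z [0.001 0.006 0.026] rect [  0.404  -0.168 111.415  56.341  37.303]
foam_tray top [0.85] [406. 216.] 8510 mean [ 0.619 -0.195  0.018] z [0.01  0.02  0.026] rect [ 6.20000e-01 -1.95000e-01  2.44822e+02  1.72002e+02  8.31910e+01]
drawer_handle top [0.97] [212. 198.] 1914 mean [0.648 0.228 0.031] z [0.008 0.024 0.059] rect [  0.64    0.229 194.123  84.555 -85.467]
drawer top [0.63] [212. 194.] 2101 mean [0.647 0.229 0.03 ] z [0.008 0.024 0.05
[... 1623 characters left out ...]
]
drawer side [0.88] [251. 334.] 2238 mean [0.646 0.236 0.03 ] z [0.008 0.023 0.06 ] rect [  0.638   0.23  199.263  78.329 -85.756]
tape_roll side [0.68, 0.35] [291. 259.] 942 mean [0.606 0.021 0.024] z [0.006 0.028 0.033] rect [6.0700e-01 1.7000e-02 8.4690e+01 8.3005e+01 3.8578e+01]
jar side [0.65] [236. 246.] 850 mean [0.721 0.031 0.05 ] z [0.012 0.055 0.073] rect [ 7.2400e-01  2.3000e-02  5.7527e+01  5.2863e+01 -3.5046e+01]
mug side [0.57] [349. 119.] 1244 mean [ 0.496 -0.455  0.054] z [0.004 0.058 0.09 ] rect [  0.505  -0.507 205.43   90.62  -76.109]
offcut side [0.76, 0.56] [330. 444.] 1748 mean [0.48  0.441 0.028] z [0.012 0.03  0.033] rect [  0.479   0.437  90.669  52.106 -26.735]
1.4
```

```bash
cat >> h.py <<'E'
# outlines as boxes (x0,x1,y0,y1) mm in tool frame (origin = named mid)
SH={'wrench':[(-70,36,-11,11),(34,70,-21,21)],
    'hammer':[(-65,40,-11,11),(39,65,-40,40)],
    'pliers':[(-30,28,-14,14),(28,71,-11,11)],
    'brush':[(-50,50,-14,14)],
    'scraper':[(-56,10,-12,12),(10,56,-29,29)]}
SH['pliers_full']=SH['pliers']
POLY={'pliers':[np.array([(-30,14),(-30,2),(-71,12),(-71,26)]),np.array([(-30,-14),(-30,-2),(-71,-12),(-71,-26)])]}
def templ(name,ang,ppm=1.0,N=90):
    T=np.zeros((2*N+1,2*N+1),np.uint8)
    c,s=np.cos(ang),np.sin(ang); Rm=np.array([[c,-s],[s,c]])
    L=[np.array([(a,e),(b,e),(b,f),(a,f)],float) for a,b,e,f in SH[name]]+[p.astype(float) for p in POLY.get(name,[])]
    for p in L:
        q=(p@Rm.T+N)*16   # col = x, row = y
        cv2.fillPoly(T,[np.round(q).astype(np.int32)],1,shift=4)
    return T
def hmap(clouds,x0=0.25,y0=-0.6,nx=600,ny=1200):
    H=np.full((ny,nx),-1.,np.float32)
    for P in clouds:
        q=P.reshape(-1,3); q=q[np.isfinite(q[:,0])]
        i=np.round((q[:,0]-x0)*1000).astype(int); j=np.round((q[:,1]-y0)*1000).astype(int)
        ok=(i>=0)&(i<nx)&(j>=0)&(j<ny)&(q[:,2]<0.15)
        np.maximum.at(H,(j[ok],i[ok]),q[ok,2].astype(np.float32))
    return H
def fit(name,clouds,near,rad=0.11,zmin=0.005,angs=np.arange(0,360,2),bin_fn=None):
    """clouds: list of Nx3 near points; returns x,y,yaw(deg),score"""
    N=150
    B=np.zeros((2*N+1,2*N+1),np.uint8)
    for q in clouds:
        k=np.round((q[:,:2]-near)*1000).astype(int)+N
        ok=((k>=0)&(k<=2*N)).all(1)&(q[:,2]>zmin)
        B[k[ok,1],k[ok,0]]=1
    B=cv2.morphologyEx(B,cv2.MORPH_CLOSE,np.ones((5,5),np.uint8)).astype(np.float32)
    best=[]
    def ev(a):
        T=templ(name,np.radians(a)).astype(np.float32)
        n=T.sum()
        M=cv2.matchTemplate(B,T,cv2.TM_CCORR)
        tot=B.sum()
        iou=M/(tot+n-M)
        v=iou.max(); w=np.argwhere(iou>v-0.004).mean(0)
        return v,near[0]+(w[1]+90-N)/1000,near[1]+(w[0]+90-N)/1000,a
    c=max(ev(a) for a in angs); c2=max(ev(c[3]+d) for d in np.arange(-3,3.1,.5))
    A=[ev(c2[3]+d) for d in np.arange(-4,4.1,1)]
    return c2,B
def roi(P,near,rad,zmin=0.005,zmax=0.06):
    q=P.reshape(-1,3); q=q[np.isfinite(q[:,0])]
    return q[(np.hypot(q[:,0]-near[0],q[:,1]-near[1])<rad)&(q[:,2]>zmin)&(q[:,2]<zmax)]
E
python3 - <<'E'
from h import *
D=pickle.load(open('d0.pkl','rb'))
P={c:cloud(c,D[c][1]) for c in('top','side')}
near={'wrench':(.402,-.328),'hammer':(.405,.329),'pliers':(.425,0),'brush':(.403,.161),'scraper':(.404,-.168)}
for n,p in near.items():
    for cams in (['top'],['side'],['top','side']):
        z0=0.0055 if n!='scraper' else 0.002
        res,B=fit(n,[roi(P[c],p,.085,z0) for c in cams],np.array(p),zmin=z0)
        print(n,cams,np.round(res,4))
# table z
for c in P:
    q=P[c].reshape(-1,3);m=(q[:,0]>.3)&(q[:,0]<.36)&(abs(q[:,1])<.3); print(c,'table z',np.nanmedian(q[m,2]))
# tray: rim rect, cabinet
for c in P:
    q=P[c].reshape(-1,3); q=q[np.isfinite(q[:,0])]
    a=q[(q[:,2]>.014)&(q[:,2]<.03)&(q[:,0]>.48)&(q[:,0]<.76)&(q[:,1]<-.05)&(q[:,1]>-.34)]
    print('tray',c,np.round(rect(a),4))
    b=q[(q[:,2]>.061)&(q[:,2]<.068)&(q[:,0]>.6)&(q[:,0]<.9)&(q[:,1]>.1)&(q[:,1]<.38)]
    print('cab',c,np.round(rect(b),4))
    b=q[(q[:,2]>.033)&(q[:,2]<.047)&(q[:,0]>.5)&(q[:,0]<.75)&(q[:,1]>.1)&(q[:,1]<.38)]
    e=q[(q[:,2]>.05)&(q[:,2]<.0605)&(q[:,0]>.5)&(q[:,0]<.7)&(q[:,1]>.1)&(q[:,1]<.38)]
    print('front top',c,np.round(rect(e),4), 'handle slab',np.round(rect(b),4), b[:,0].min())
E
```

```text
wrench ['top'] [ 0.8756  0.399  -0.326  30.    ]
wrench ['side'] [ 0.5733  0.3992 -0.3226 27.5   ]
wrench ['top', 'side'] [ 0.8764  0.399  -0.325  30.    ]
hammer ['top'] [ 0.9138  0.403   0.326  15.    ]
hammer ['side'] [ 0.9347  0.404   0.329  14.    ]
hammer ['top', 'side'] [ 0.9223  0.404   0.3275 14.5   ]
pliers ['top'] [7.850e-01 4.235e-01 3.500e-03 1.500e+02]
pliers ['side'] [7.744e-01 4.265e-01 6.000e-03 1.510e+02]
pliers ['top', 'side'] [8.027e-01 4.260e-01 4.500e-03 1.505e+02]
brush ['top'] [9.021e-01 4.025e-01 1.605e-01 3.230e+02]
brush ['side'] [8.977e-01 4.040e-01 1.630e-01 3.245e+02]
brush ['top', 'side'] [9.217e-01 4.030e-01 1.620e-01 3.240e+02]
scraper ['top'] [ 4.976e-01  4.040e-01 -1.675e-01  2.195e+02]
scraper ['side'] [ 4.502e-01  4.042e-01 -1.649e-01  2.195e+02]
scraper ['top', 'side'] [ 3.173e-01  4.029e-01 -1.670e-01  2.195e+02]
top table z 0.00035966518015412936
side table z 0.00069418826618984
tray top [ 6.203000e-01 -1.951000e-01  2.448397e+02  1.717668e+02  8.320330e+01]
cab top [  0.728    0.2363 206.8773 183.0972 -85.3043]
front top top [  0.668    0.2319 207.1023  64.6483 -85.9085] handle slab [ 6.517000e-01  2.133000e-01  2.201413e+02  1.175437e+02 -6.725450e+01] 0.5943015669967161
tray side [ 6.221000e-01 -1.940000e-01  2.518659e+02  1.716372e+02  8.319400e+01]
cab side [  0.7295   0.2373 209.6256 182.9252 -85.3134]
front top side [  0.6699   0.2366 201.5809  68.478  -87.0539] handle slab [  0.655    0.2528 229.4792 124.9598  71.9888] 0.5956931298993395
```

Run:
```python
from h import *
D=pickle.load(open('d0.pkl','rb'))
P={c:cloud(c,D[c][1]) for c in('top','side')}
th=np.radians(4.6); ax=np.array([np.cos(th),np.sin(th)]); ay=np.array([-ax[1],ax[0]])
for c in P:
    q=P[c].reshape(-1,3); q=q[np.isfinite(q[:,0])]
    q=q[(q[:,0]>.5)&(q[:,0]<.9)&(q[:,1]>.08)&(q[:,1]<.4)]
    u=q[:,:2]@ax; v=q[:,:2]@ay
    v0=np.median(v[q[:,2]>.061])
    print(c,'v range top',np.percentile(v[q[:,2]>.061],[.5,99.5]))
    k=abs(v-v0)<.03
    for b in np.arange(.55,.86,.005):
        s=k&(u>=b)&(u<b+.005)
        if s.sum(): print(round(b*1000),'%.3f %.3f %d'%(np.median(q[s,2]),q[s,2].max(),s.sum()),end=' | ')
    print()
    h=(q[:,2]>.036)&(q[:,2]<.046)&(u<.645)&(u>.59)
    print('handle',np.percentile(u[h],[2,98]),np.percentile(v[h],[1,99]))
im=cv2.resize(D['top'][0][100:240,140:480],None,fx=2.3,fy=2.3,interpolation=cv2.INTER_CUBIC)
cv2.imwrite('pics/crop0.png',im[:,:,::-1])
```

```text
top v range top [0.07480865 0.27923762]
550 0.001 0.005 64 | 555 -0.001 0.005 51 | 560 0.000 0.006 64 | 565 0.000 0.004 61 | 570 -0.000 0.004 58 | 575 -0.000 0.005 60 | 580 -0.000 0.006 60 | 585 -0.001 0.006 62 | 590 -0.000 0.005 56 | 595 -0.000 0.007 58 | 600 -0.000 0.007 60 | 605 0.000 0.005 59 | 610 0.002 0.045 87 | 615 0.037 0.046 129 | 620 0.041 0.047 54 | 630 0.001 0.005 20 | 635 -0.001 0.004 62 | 640 -0.000 0.005 59 | 645 -0.001 0.005 59 | 650 0.024 0.063 199 | 655 0.057 0.063 86 | 660 0.058 0.062 23 | 670 0.021 0.025 42 | 675 0.020 0.025 58 | 680 0.021 0.068 68 | 685 0.063 0.069 97 | 690 0.060 0.069 109 | 695 0.062 0.068 106 | 700 0.064 0.068 64 | 705 0.064 0.070 61 | 710 0.064 0.070 61 | 715 0.064 0.068 65 | 720 0.064 0.069 60 | 725 0.063 0.069 63 | 730 0.064 0.071 63 | 735 0.064 0.068 61 | 740 0.064 0.071 67 | 745 0.064 0.070 58 | 750 0.064 0.070 62 | 755 0.064 0.070 60 | 760 0.064 0.068 60 | 765 0.064 0.067 57 | 770 0.064 0.070 61 | 775 0.064 0.069 58 | 780 0.064 0.069 67 | 785 0.064 0.070 58 | 790 0.064 0.070 64 | 795 0.064 0.069 53 | 800 0.063 0.070 65 | 805 0.064 0.068 
[... 825 characters left out ...]
63 0.069 116 | 695 0.065 0.069 71 | 700 0.065 0.069 73 | 705 0.065 0.069 73 | 710 0.065 0.068 70 | 715 0.065 0.069 69 | 720 0.065 0.070 70 | 725 0.065 0.068 73 | 730 0.065 0.067 72 | 735 0.065 0.069 71 | 740 0.065 0.068 69 | 745 0.065 0.070 69 | 750 0.066 0.069 65 | 755 0.065 0.070 73 | 760 0.066 0.070 72 | 765 0.065 0.069 66 | 770 0.065 0.069 71 | 775 0.065 0.068 70 | 780 0.065 0.069 71 | 785 0.065 0.068 72 | 790 0.065 0.069 72 | 795 0.065 0.070 66 | 800 0.065 0.069 74 | 805 0.065 0.069 69 | 810 0.065 0.068 70 | 815 0.064 0.068 68 | 820 0.065 0.069 73 | 825 0.065 0.071 65 | 830 0.065 0.068 71 | 835 0.064 0.067 25 | 855 0.002 0.005 41 | 
handle [0.61636915 0.64396208] [0.12977773 0.22585258]
```

View pics/crop0.png

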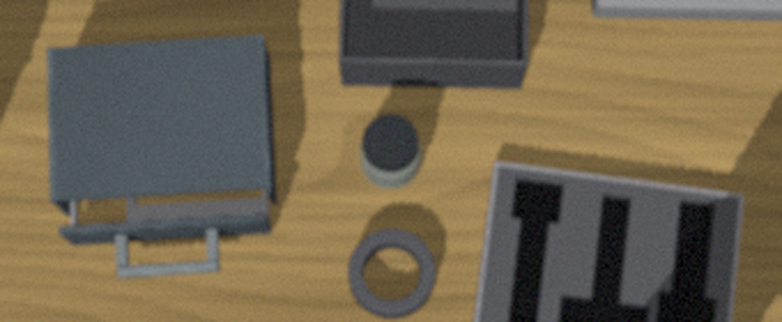

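Measurements agree with the given sizes, and the drawer is about 20 mm open. I'm moving to the handle first.

```bash
python3 -m handwheel '[[[0.0155,0.0359,0,0,0,0.0542,0.06],[0.0155,0.0359,0,0,0,0.0542,0.04],[0.0155,0.0359,0,0,0,0.0542,0.026],[0.0155,0.0359,0,0,0,0.0542,0.026],[0.0155,0.0359,0,0,0,0.0542,0.026],[0.0155,0.0359,0,0,0,0.0542,0.026],[0.0155,0.0359,0,0,0,0.0542,0.026],[0.0155,0.0359,0,0,0,0.0542,0.026],[0.0155,0.0359,0,0,0,0.0542,0.026],[0.0155,0.0359,0,0,0,0.0542,0.026]]]' 30
python3 -m handwheel '[[[0.0155,0.0359,0,0,0,0.0542,0.026],[0.0155,0.0359,0,0,0,0.0542,0.026],[0.0155,0.0359,0,0,0,0.0542,0.026],[0.0155,0.0359,0,0,0,0.0542,0.026],[0.0155,0.0359,0,0,0,0.0542,0.026],[0.0155,0.0359,0,0,0,0.0542,0.026],[0.0155,0.0359,0,0,0,0.0542,0.026],[0.0155,0.0359,0,0,0,0.0542,0.026],[0.0155,0.0359,0,0,0,0.0542,0.026],[0.0155,0.0359,0,0,0,0.0542,0.026]]]' 30
cat >> h.py <<'E'
from scipy.spatial.transform import Rotation as Ro
def tool():
    o=r.get_obs(); M=Ro.from_rotvec(o['orientation']).as_matrix()
    print('t %.2f tcp'%o['clock'],np.round(o['tcp_pos'],4),'grasp',np.round(o['tcp_pos']+M[:,2]*.054,4),'yawY %.2f'%np.degrees(np.arctan2(M[1,1],M[0,1])),'z',M[:,2].round(4),'q',np.round(o['joints'],3),'F',np.round(o['contact_force'],1),'w %.4f'%o['grip_width'])
    return o,M
def need(x,y,z,yaw):
    """shift for TCP to (x,y,z), tool y to yaw mod 180 (deg)"""
    o,M=tool(); cy=np.degrees(np.arctan2(M[1,1],M[0,1]))
    d=(yaw-cy+90)%180-90
    e=np.array([0,0,-1.]); w=np.cross(M[:,2],e)
    print('NEED shift',np.round(np.array([x,y,z])-o['tcp_pos'],4),'turn z %.4f rad (%.1f) or %.4f'%(np.radians(d),d,np.radians(d-np.sign(d)*180)),'tilt fix',w.round(4))
E
python3 -c "
from h import *
need(.603,.227,.16,4.6)"
```

```text
clock: 2.23
tcp_pos: [0.3874, -0.2732, 0.3043]
orientation: [2.831, 1.359, 0.0]
contact_force: [0.5, 0.4, 0.1]
grip_width: 0.0258
clock: 3.07
tcp_pos: [0.5425, 0.0858, 0.3042]
orientation: [2.365, 2.068, 0.001]
contact_force: [0.7, -0.6, 1.0]
grip_width: 0.026
t 3.07 tcp [0.5425 0.0858 0.3042] grasp [0.5426 0.0858 0.2502] yawY -7.67 z [ 7.e-04 -2.e-04 -1.e+00] q [ 0.198  0.325 -0.573  1.828  0.202  1.046 -0.587] F [ 0.7 -0.6  1. ] w 0.0260
NEED shift [ 0.0605  0.1412 -0.1442] turn z 0.2141 rad (12.3) or -2.9275 tilt fix [0.0002 0.0007 0.    ]
```

```bash
python3 -m handwheel '[[[0.0121,0.0282,-0.0288,0,0,0.0428,0.026],[0.0121,0.0282,-0.0288,0,0,0.0428,0.026],[0.0121,0.0282,-0.0288,0,0,0.0428,0.026],[0.0121,0.0282,-0.0288,0,0,0.0428,0.026],[0.0121,0.0282,-0.0288,0,0,0.0428,0.026],[0,0,0,0,0,0,0.026]]]'
python3 -c "
from h import *
need(.603,.227,.09,4.6);grab('side','pics/s1.png')"
```

```text
clock: 3.57
tcp_pos: [0.5996, 0.2293, 0.1547]
orientation: [-2.119, -2.31, 0.006]
contact_force: [-1.2, 0.8, -0.1]
grip_width: 0.0259
t 3.57 tcp [0.5996 0.2293 0.1547] grasp [0.5991 0.2294 0.1007] yawY 4.94 z [-0.0083  0.0021 -1.    ] q [-0.068  0.654 -0.551  1.721  0.413  0.893 -0.706] F [-1.2  0.8 -0.1] w 0.0259
NEED shift [ 0.0034 -0.0023 -0.0647] turn z -0.0059 rad (-0.3) or 3.1357 tilt fix [-0.0021 -0.0083 -0.    ]
```

View pics/s1.png

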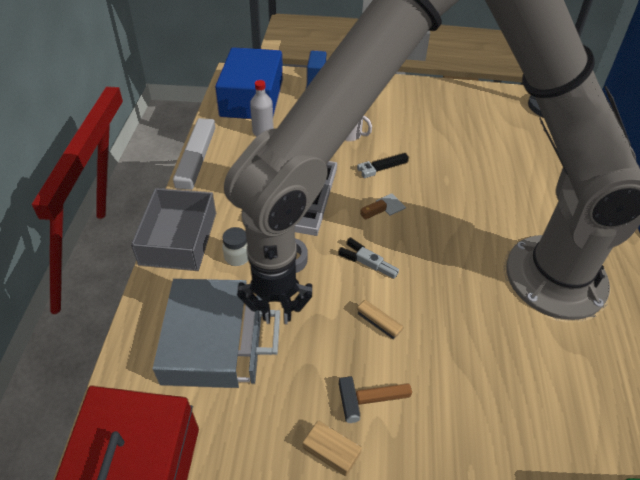

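The side view shows the gripper above the handle bar, fingers at about (275,310). I'm descending around the bar now.

```bash
python3 -m handwheel '[[[0.001,-0.001,-0.0217,0,0,0,0.026],[0,0,-0.0217,0,0,0,0.026],[0,0,-0.0217,0,0,0,0.026],[0,0,0,0,0,0,0.026],[0,0,0,0,0,0,0.026]]]'
python3 -c "
from h import *
need(.603,.227,.09,4.6)"
```

```text
clock: 4.03
tcp_pos: [0.6028, 0.2215, 0.0965]
orientation: [2.134, 2.305, -0.002]
contact_force: [0.6, -0.1, 0.4]
grip_width: 0.0255
t 4.03 tcp [0.6028 0.2215 0.0965] grasp [0.6028 0.2215 0.0425] yawY 4.39 z [-8.0e-04 -1.1e-03 -1.0e+00] q [-0.089  0.725 -0.506  1.747  0.469  0.794 -0.747] F [ 0.6 -0.1  0.4] w 0.0255
NEED shift [ 0.0002  0.0055 -0.0065] turn z 0.0036 rad (0.2) or -3.1380 tilt fix [ 0.0011 -0.0008  0.    ]
```

```bash
python3 -m handwheel '[[[0,0,-0.004,0,0,0,0.0],[0,0,0,0,0,0,0.0],[0,0,0,0,0,0,0.0],[0,0,0,0,0,0,0]]]' 40
python3 -m handwheel '[[[-0.012,-0.001,0,0,0,0,0],[-0.012,-0.001,0,0,0,0,0],[-0.012,-0.001,0,0,0,0,0],[-0.012,-0.001,0,0,0,0,0],[-0.012,-0.001,0,0,0,0,0],[-0.012,-0.001,0,0,0,0,0],[-0.010,-0.001,0,0,0,0,0],[-0.01,-0.001,0,0,0,0,0]]]' 40
python3 -c "
from h import *
tool()"
```

```text
clock: 4.37
tcp_pos: [0.6039, 0.2228, 0.0939]
orientation: [2.132, 2.305, 0.004]
contact_force: [-0.6, -0.9, 6.4]
grip_width: 0.009
clock: 5.03
tcp_pos: [0.5122, 0.2151, 0.0939]
orientation: [2.132, 2.304, 0.006]
contact_force: [2.9, 1.0, 5.4]
grip_width: 0.0092
t 5.03 tcp [0.5122 0.2151 0.0939] grasp [0.5124 0.2152 0.0399] yawY 4.45 z [ 0.0043  0.0015 -1.    ] q [-0.113  0.624 -0.513  1.964  0.482  0.67  -0.851] F [2.9 1.  5.4] w 0.0092
```

```bash
python3 -m handwheel '[[[-0.006,-0.0005,0,0,0,0,0],[-0.005,-0.0003,0,0,0,0,0],[0,0,0,0,0,0,0],[0,0,0,0,0,0,0]]]' 40
python3 -c "
from h import *
tool()"
```

```text
clock: 5.37
tcp_pos: [0.5079, 0.2146, 0.094]
orientation: [2.132, 2.299, 0.023]
contact_force: [23.6, 3.1, -17.5]
grip_width: 0.009
t 5.37 tcp [0.5079 0.2146 0.094 ] grasp [0.5087 0.215  0.04  ] yawY 4.32 z [ 0.0147  0.0065 -0.9999] q [-0.116  0.615 -0.509  1.982  0.488  0.649 -0.864] F [ 23.6   3.1 -17.5] w 0.0090
```

```bash
python3 -m handwheel '[[[0.001,0,0,0,0,0,0.026],[0,0,0,0,0,0,0.026],[0,0,0.03,0,0,0,0.026],[0,0,0.04,0,0,0,0.04],[0,0,0.04,0,0,0,0.06],[-0.025,-0.012,0.03,0,0,0.1,0.06],[-0.025,-0.012,0,0,0,0.1,0.06],[-0.025,-0.012,0,0,0,0.1,0.06],[-0.025,-0.012,0,0,0,0.1,0.06],[0,0,0,0,0,0.1,0.06]]]' 30
cat > see.py <<'E'
import sys
from h import *
def see(tag,which,cams=('top','side')):
    """which: {name:(x,y)}"""
    P={}
    for c in cams:
        im,d=grab(c,f'pics/{tag}_{c}.png'); P[c]=cloud(c,d)
    for n,p in which.items():
        z0=0.0055 if n!='scraper' else 0.003
        for cs in [[c] for c in cams]+([list(cams)] if len(cams)>1 else []):
            q=[roi(P[c],p,.09,z0) for c in cs]
            if sum(map(len,q))<50: print(n,cs,'few'); continue
            res,B=fit(n,q,np.array(p),zmin=z0); print(n,cs,'iou %.2f x %.4f y %.4f yaw %.1f'%tuple(res))
    return P
E
python3 - <<'E'
from see import *
tool()
see('a1',{'brush':(.403,.161),'scraper':(.404,-.167)})
E
```

```text
clock: 6.2
tcp_pos: [0.3952, 0.1632, 0.2313]
orientation: [-1.487, -2.766, 0.011]
contact_force: [-0.8, -0.9, -0.4]
grip_width: 0.0603
t 6.20 tcp [0.3952 0.1632 0.2313] grasp [0.395  0.1629 0.1773] yawY 33.48 z [-0.0041 -0.0059 -1.    ] q [ 0.182  0.259 -0.807  2.147  0.255  0.836 -0.198] F [-0.8 -0.9 -0.4] w 0.0603
brush ['top'] iou 0.43 x 0.4216 y 0.1456 yaw 326.5
brush ['side'] iou 0.90 x 0.4035 y 0.1635 yaw 324.5
brush ['top', 'side'] iou 0.90 x 0.4030 y 0.1620 yaw 323.5
scraper ['top'] iou 0.66 x 0.4043 y -0.1673 yaw 217.0
scraper ['side'] iou 0.24 x 0.4442 y -0.1770 yaw 108.0
scraper ['top', 'side'] iou 0.57 x 0.4047 y -0.1667 yaw 217.0
```

View pics/a1_side.png

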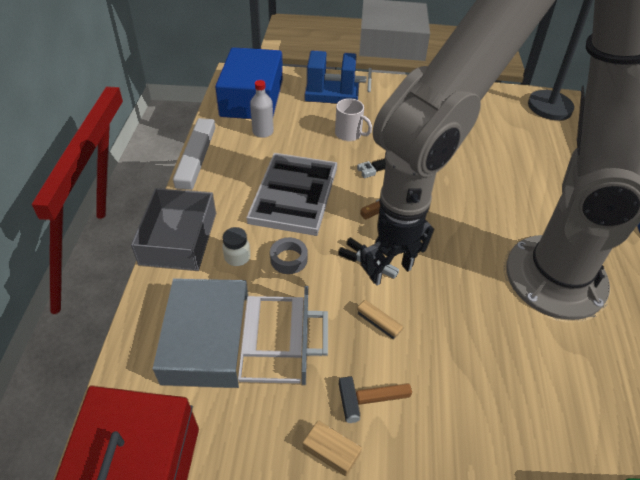

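View pics/a1_top.png

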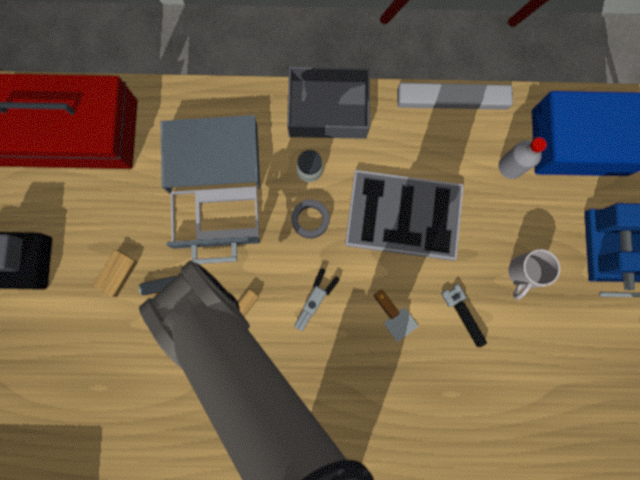

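The drawer is open: its front is at column 305 in the side view and row 240 in the top view. The brush hasn't moved. Next I'll grasp it.

Run:
```python
from h import *
need(.403,.1625,.086,54)
```

```text
t 6.30 tcp [0.3995 0.1652 0.2323] grasp [0.3994 0.1651 0.1783] yawY 33.20 z [-2.0e-04 -1.5e-03 -1.0e+00] q [ 0.18   0.263 -0.805  2.14   0.257  0.835 -0.203] F [0.4 0.1 0.6] w 0.0599
NEED shift [ 0.0035 -0.0027 -0.1463] turn z 0.3631 rad (20.8) or -2.7785 tilt fix [ 0.0015 -0.0002  0.    ]
```

```bash
python3 -m handwheel '[[[0.0035,-0.0027,-0.02,0,0,0.121,0.055],[0,0,-0.03,0,0,0.121,0.055],[0,0,-0.03,0,0,0.121,0.055],[0,0,-0.03,0,0,0,0.055],[0,0,0,0,0,0,0.055],[0,0,0,0,0,0,0.055]]]'
python3 - <<'E'
from h import *
need(.403,.1625,.086,54)
E
```

```text
clock: 6.8
tcp_pos: [0.4038, 0.1636, 0.1216]
orientation: [-0.975, -2.983, 0.002]
contact_force: [0.2, 1.0, 1.0]
grip_width: 0.0553
t 6.80 tcp [0.4038 0.1636 0.1216] grasp [0.4036 0.1636 0.0676] yawY 53.81 z [-3.4e-03 -4.0e-04 -1.0e+00] q [ 0.087  0.482 -0.73   2.213  0.547  0.634 -0.101] F [0.2 1.  1. ] w 0.0553
NEED shift [-0.0008 -0.0011 -0.0356] turn z 0.0033 rad (0.2) or -3.1383 tilt fix [ 0.0004 -0.0034  0.    ]
```

```bash
python3 -m handwheel '[[[-0.0008,-0.0011,-0.018,0,0,0,0.055],[0,0,-0.0176,0,0,0,0.055],[0,0,0,0,0,0,0.055],[0,0,0,0,0,0,0.01],[0,0,0,0,0,0,0.01],[0,0,0,0,0,0,0.01],[0,0,0,0,0,0,0.01]]]' 60
python3 - <<'E'
from see import *
need(.403,.1625,.086,54)
E
```

```text
clock: 7.38
tcp_pos: [0.4046, 0.1628, 0.0886]
orientation: [0.973, 2.984, 0.002]
contact_force: [-1.4, -1.2, 8.6]
grip_width: 0.0263
t 7.38 tcp [0.4046 0.1628 0.0886] grasp [0.4047 0.1628 0.0346] yawY 53.88 z [ 3.e-03  7.e-04 -1.e+00] q [ 0.03   0.538 -0.663  2.23   0.636  0.562 -0.179] F [-1.4 -1.2  8.6] w 0.0263
NEED shift [-0.0016 -0.0003 -0.0026] turn z 0.0021 rad (0.1) or -3.1395 tilt fix [-0.0007  0.003   0.    ]
```

```bash
python3 -m handwheel '[[[0,0,0.02,0,0,0,0.01],[0,0,0.03,0,0,0,0.01],[0,0,0.03,0,0,0.0,0.01],[0,0,0.03,0,0,0,0.01],[0,0,0,0,0,0,0.01]]]' 60
python3 - <<'E'
from see import *
tool()
th=np.radians(4.6); ax=np.array([np.cos(th),np.sin(th)]); ay=np.array([-ax[1],ax[0]])
for c in ['side','top']:
    im,d=grab(c,f'pics/b1_{c}.png'); P=cloud(c,d)
    q=P.reshape(-1,3); q=q[np.isfinite(q[:,0])]
    q=q[(q[:,0]>.4)&(q[:,0]<.9)&(q[:,1]>.08)&(q[:,1]<.4)&(q[:,2]<.1)]
    u=q[:,:2]@ax; v=q[:,:2]@ay
    Himg=np.zeros((220,320),np.float32); 
    i=((u-.5)*1000).astype(int); j=((v-.07)*1000).astype(int); ok=(i>=0)&(i<320)&(j>=0)&(j<220)
    np.maximum.at(Himg,(j[ok],i[ok]),q[ok,2])
    Himg=cv2.morphologyEx(Himg,cv2.MORPH_CLOSE,np.ones((5,5)))
    cv2.imwrite(f'pics/dr_{c}.png',cv2.resize(np.clip(Himg*4000,0,255).astype(np.uint8),None,fx=2.4,fy=2.4,interpolation=cv2.INTER_NEAREST))
    np.save(f'dr_{c}.npy',Himg)
E
```

```text
clock: 7.8
tcp_pos: [0.406, 0.1639, 0.2024]
orientation: [0.971, 2.979, 0.008]
contact_force: [1.5, 0.0, -1.2]
grip_width: 0.0261
t 7.80 tcp [0.406  0.1639 0.2024] grasp [0.4065 0.1641 0.1484] yawY 53.89 z [ 0.0091  0.0027 -1.    ] q [ 0.218  0.342 -0.859  2.158  0.373  0.782  0.061] F [ 1.5  0.  -1.2] w 0.0261
```

View pics/dr_side.png

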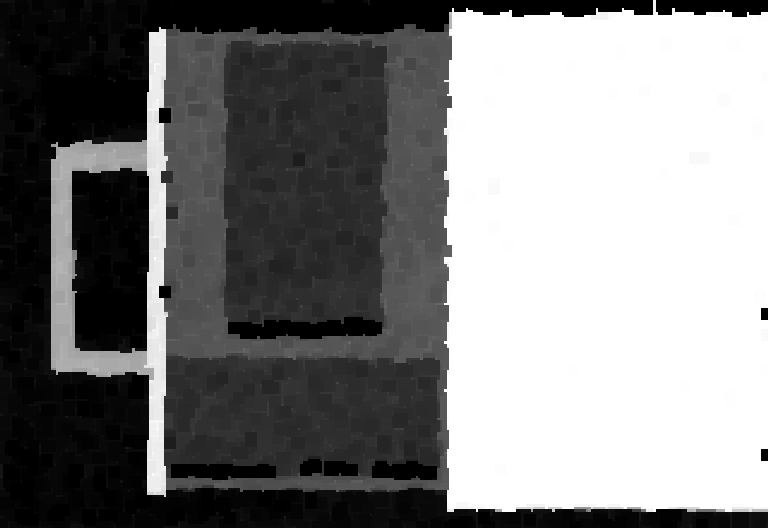

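View pics/dr_top.png

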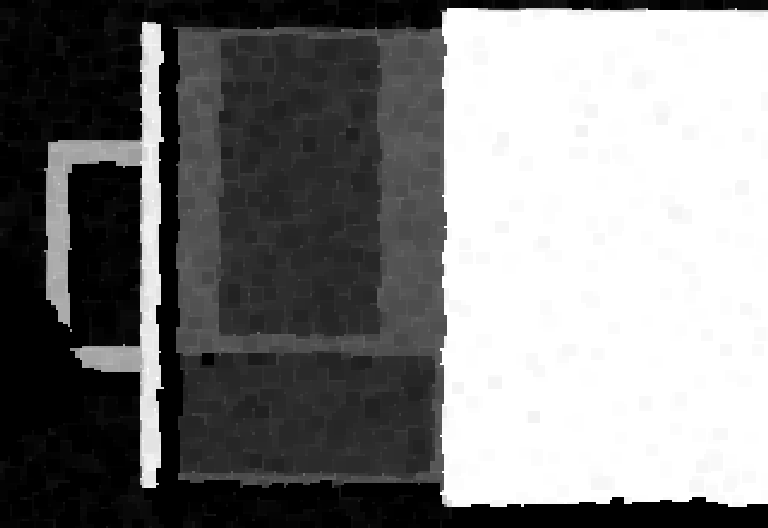

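View pics/b1_side.png

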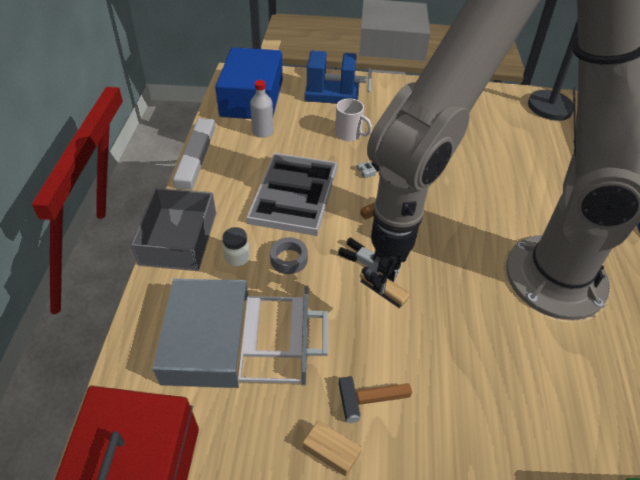

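The brush is held and the side view shows it at (395,290) in the jaws. Compartment centres are now measured, so I'll carry it to the drawer.

```bash
python3 -m handwheel '[[[0.0248,0.0161,0,0,0,0.089,0.01],[0.0248,0.0161,0,0,0,0.089,0.01],[0.0248,0.0161,0,0,0,0.089,0.01],[0.0248,0.0161,0,0,0,0.089,0.01],[0.0248,0.0161,0,0,0,0.089,0.01],[0.0248,0.0161,0,0,0,0.089,0.01],[0.0248,0.0161,0,0,0,0.089,0.01],[0.0248,0.0161,-0.02,0,0,0.089,0.01],[0,0,0,0,0,0,0.01],[0,0,0,0,0,0,0.01]]]' 60
python3 - <<'E'
from see import *
for c in ('side','top'):
    H=np.load(f'dr_{c}.npy'); print(c,'floor brush',np.median(H[155:190,80:110]),'floor scr',np.median(H[30:110,100:150]),'wall',np.median(H[30:110,165:180]))
need(.604,.293,.13,94.6)
grab('side','pics/b2.png')
E
```

```text
clock: 8.73
tcp_pos: [0.6012, 0.2909, 0.1731]
orientation: [0.128, -3.134, 0.002]
contact_force: [-0.5, -0.3, -0.0]
grip_width: 0.0262
side floor brush 0.011608507 floor scr 0.01083487 wall 0.020819366
top floor brush 0.01038707 floor scr 0.010583533 wall 0.020954743
t 8.73 tcp [0.6012 0.2909 0.1731] grasp [0.6009 0.2908 0.1191] yawY 94.69 z [-0.0053 -0.0013 -1.    ] q [ 0.026  0.766 -0.861  1.631  0.645  1.058  0.624] F [-0.5 -0.3 -0. ] w 0.0262
NEED shift [ 0.0028  0.0021 -0.0431] turn z -0.0015 rad (-0.1) or 3.1401 tilt fix [ 0.0013 -0.0053  0.    ]
```

View pics/b2.png

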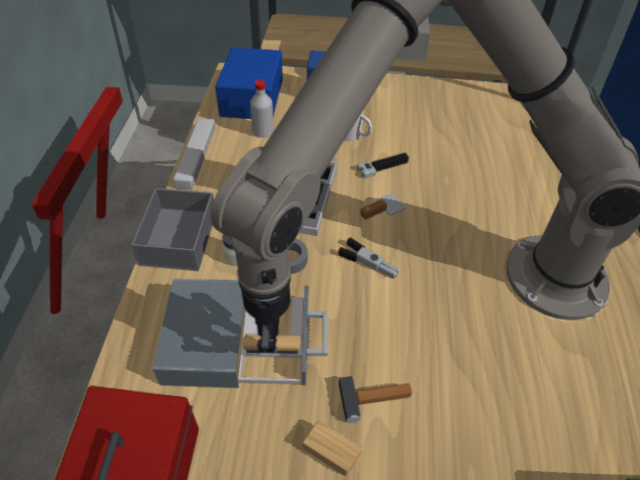

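```bash
python3 -m handwheel '[[[0.001,0.0015,-0.025,0,0,0,0.01],[0,0,-0.02,0,0,0,0.01],[0,0,-0.015,0,0,0,0.01],[0,0,-0.008,0,0,0,0.01],[0,0,0,0,0,0,0.01],[0,0,0,0,0,0,0.01]]]' 60
python3 - <<'E'
from see import *
need(.604,.293,.10,94.6)
E
```

```text
clock: 9.28
tcp_pos: [0.6028, 0.2924, 0.1092]
orientation: [-0.129, 3.139, -0.0]
contact_force: [0.2, 1.1, -1.0]
grip_width: 0.0262
t 9.28 tcp [0.6028 0.2924 0.1092] grasp [0.6028 0.2924 0.0552] yawY 94.70 z [ 1.e-04 -0.e+00 -1.e+00] q [-0.006  0.838 -0.81   1.658  0.714  0.965  0.576] F [ 0.2  1.1 -1. ] w 0.0262
NEED shift [ 0.0012  0.0006 -0.0092] turn z -0.0018 rad (-0.1) or 3.1398 tilt fix [0.     0.0001 0.    ]
```

```bash
python3 -m handwheel '[[[0,0,-0.006,0,0,0,0.01],[0,0,-0.004,0,0,0,0.01],[0,0,0,0,0,0,0.01],[0,0,0,0,0,0,0.01]]]' 60
python3 - <<'E'
from see import *
need(.604,.293,.10,94.6)
E
```

```text
clock: 9.62
tcp_pos: [0.6031, 0.2924, 0.0988]
orientation: [-0.129, 3.139, 0.0]
contact_force: [0.7, 0.1, -0.4]
grip_width: 0.0263
t 9.62 tcp [0.6031 0.2924 0.0988] grasp [0.6031 0.2924 0.0448] yawY 94.70 z [ 2.e-04  1.e-04 -1.e+00] q [-0.011  0.851 -0.801  1.661  0.725  0.951  0.569] F [ 0.7  0.1 -0.4] w 0.0263
NEED shift [0.0009 0.0006 0.0012] turn z -0.0017 rad (-0.1) or 3.1398 tilt fix [-0.0001  0.0002  0.    ]
```

```bash
python3 -m handwheel '[[[0,0,-0.001,0,0,0,0.05],[0,0,0,0,0,0,0.05],[0,0,0,0,0,0,0.05],[0,0,0.02,0,0,0,0.05],[0,0,0.04,0,0,0,0.05],[0,0,0.04,0,0,-0.1,0.05],[-0.009,-0.021,0.02,0,0,-0.118,0.05],[-0.009,-0.021,0,0,0,-0.118,0.05],[-0.009,-0.021,0,0,0,-0.118,0.05],[-0.009,-0.021,0,0,0,-0.118,0.05]]]' 60
python3 -m handwheel '[[[-0.009,-0.021,0,0,0,-0.118,0.05],[-0.009,-0.021,0,0,0,-0.118,0.05],[-0.009,-0.021,0,0,0,-0.118,0.05],[-0.009,-0.021,0,0,0,-0.118,0.05],[-0.009,-0.021,0,0,0,-0.118,0.05],[-0.009,-0.021,0,0,0,-0.118,0.05],[-0.009,-0.021,0,0,0,-0.118,0.05],[-0.009,-0.021,0,0,0,-0.118,0.05],[-0.009,-0.021,0,0,0,-0.118,0.05],[-0.009,-0.021,0,0,0,-0.118,0.05]]]' 60
python3 - <<'E'
from see import *
need(.404,-.167,.15,-53)
P=see('c1',{'scraper':(.404,-.167)},('side',))
E
```

```text
clock: 10.45
tcp_pos: [0.5666, 0.2077, 0.2185]
orientation: [0.77, 3.044, 0.001]
contact_force: [1.1, -0.9, -0.4]
grip_width: 0.05
clock: 11.28
tcp_pos: [0.4765, -0.0023, 0.218]
orientation: [2.334, 2.102, 0.001]
contact_force: [-0.3, -0.5, 0.1]
grip_width: 0.05
t 11.28 tcp [ 0.4765 -0.0023  0.218 ] grasp [ 0.4765 -0.0023  0.164 ] yawY -5.98 z [ 7.e-04 -0.e+00 -1.e+00] q [ 0.36   0.317 -0.568  2.071  0.233  0.814 -0.45 ] F [-0.3 -0.5  0.1] w 0.0500
NEED shift [-0.0725 -0.1647 -0.068 ] turn z -0.8206 rad (-47.0) or 2.3210 tilt fix [0.     0.0007 0.    ]
scraper ['side'] iou 0.49 x 0.4040 y -0.1650 yaw 217.0
```

View pics/c1_side.png

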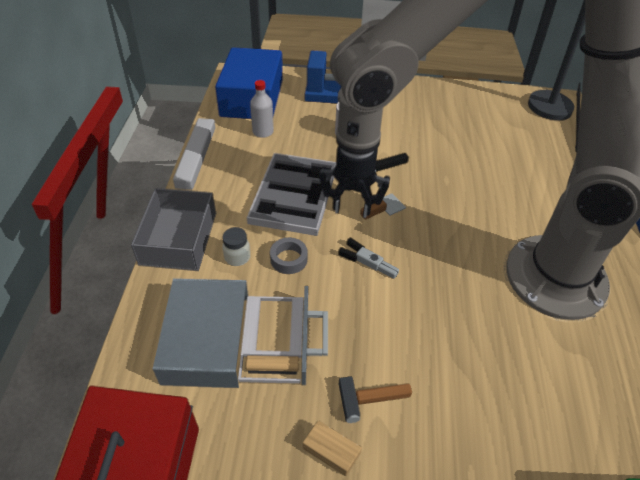

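The brush now lies in its compartment at (272,363). I'll refine the scraper's position from its raised handle.

Run:
```python
from see import *
D=pickle.load(open('d0.pkl','rb'))
for c in('top','side'):
    q=roi(cloud(c,D[c][1]),(.404,-.167),.09,.014,.03); R=rect(q)
    a=np.radians(R[4]); print(c,np.round(R,4),'mid',R[0]-.023*np.cos(a),R[1]-.023*np.sin(a))
```

```text
top [ 0.4222 -0.1545 65.4758 24.6846 36.5565] mid 0.40370062331928735 -0.16820781668214405
side [ 0.4232 -0.1523 68.0546 26.3436 37.3289] mid 0.4049233060867469 -0.16625107465763259
```

```bash
python3 -m handwheel '[[[-0.0094,-0.0229,-0.0097,0,0,-0.1172,0.05],[-0.0094,-0.0229,-0.0097,0,0,-0.1172,0.05],[-0.0094,-0.0229,-0.0097,0,0,-0.1172,0.05],[-0.0094,-0.0229,-0.0097,0,0,-0.1172,0.05],[-0.0094,-0.0229,-0.0097,0,0,-0.1172,0.05],[-0.0094,-0.0229,-0.0097,0,0,-0.1172,0.05],[-0.0094,-0.0229,-0.0097,0,0,-0.1172,0.05],[0,0,-0.02,0,0,0,0.05],[0,0,0,0,0,0,0.05],[0,0,0,0,0,0,0.05]]]' 60
python3 - <<'E'
from see import *
need(.4105,-.162,.086,-53)
E
```

```text
clock: 12.17
tcp_pos: [0.411, -0.1613, 0.1295]
orientation: [-2.974, -1.007, 0.002]
contact_force: [-0.0, 0.1, -0.4]
grip_width: 0.0498
t 12.17 tcp [ 0.411  -0.1613  0.1295] grasp [ 0.4109 -0.1612  0.0755] yawY -52.58 z [-0.0015  0.001  -1.    ] q [ 0.484  0.39  -0.295  2.219  0.208  0.559 -0.885] F [-0.   0.1 -0.4] w 0.0498
NEED shift [-0.0005 -0.0007 -0.0435] turn z -0.0073 rad (-0.4) or 3.1343 tilt fix [-0.001  -0.0015 -0.    ]
```

```bash
python3 -m handwheel '[[[-0.0005,-0.0007,-0.025,0,0,-0.006,0.05],[0,0,-0.0185,0,0,0,0.05],[0,0,0,0,0,0,0.05],[0,0,0,0,0,0,0.01],[0,0,0,0,0,0,0.01],[0,0,0,0,0,0,0.01],[0,0,0,0,0,0,0.01]]]' 60
python3 - <<'E'
from see import *
tool()
E
python3 -m handwheel '[[[0,0,0.02,0,0,0,0.01],[0,0,0.03,0,0,0,0.01],[0,0,0.03,0,0,0.0,0.01],[0,0,0.03,0,0,0,0.01],[0,0,0,0,0,0,0.01]]]' 60
python3 - <<'E'
from see import *
tool()
for c in('top','side'): grab(c,f'pics/c2_{c}.png')
need(.6121,.1977,.202,4.6)
E
```

```text
clock: 12.75
tcp_pos: [0.4117, -0.1623, 0.0878]
orientation: [2.978, 0.997, 0.004]
contact_force: [-1.5, 2.2, 7.9]
grip_width: 0.0221
t 12.75 tcp [ 0.4117 -0.1623  0.0878] grasp [ 0.4119 -0.1623  0.0338] yawY -52.97 z [ 2.5e-03 -4.0e-04 -1.0e+00] q [ 0.448  0.472 -0.253  2.238  0.261  0.456 -0.939] F [-1.5  2.2  7.9] w 0.0221
clock: 13.17
tcp_pos: [0.4135, -0.1632, 0.202]
orientation: [2.973, 0.994, 0.012]
contact_force: [0.9, 0.3, -0.6]
grip_width: 0.022
t 13.17 tcp [ 0.4135 -0.1632  0.202 ] grasp [ 0.414  -0.1634  0.148 ] yawY -53.02 z [ 0.0095 -0.0035 -0.9999] q [ 0.536  0.259 -0.341  2.17   0.132  0.721 -0.819] F [ 0.9  0.3 -0.6] w 0.0220
t 13.27 tcp [ 0.4114 -0.1629  0.1979] grasp [ 0.4116 -0.163   0.1439] yawY -53.03 z [ 0.0038 -0.0018 -1.    ] q [ 0.534  0.265 -0.34   2.174  0.135  0.717 -0.821] F [ 0.1  0.4 -1.2] w 0.0220
NEED shift [0.2007 0.3606 0.0041] turn z 1.0058 rad (57.6) or -2.1358 tilt fix [0.0018 0.0038 0.    ]
```

View pics/c2_side.png

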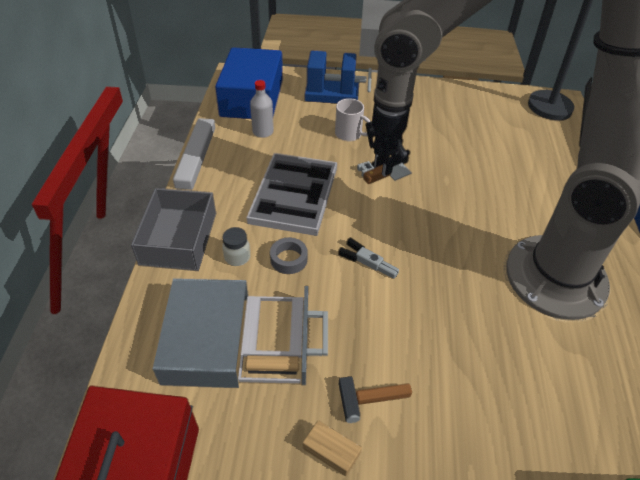

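```bash
python3 - <<'E'
from see import *
for c in('top','side'):
    im,d=grab(c); q=roi(cloud(c,d),(.603,.2924),.08,.029,.045); 
    a=np.radians(4.6); q2=q[abs(-(q[:,0]-.603)*np.sin(a)+(q[:,1]-.2924)*np.cos(a))<.024]; q2=q2[((q2[:,0]-.603)*np.cos(a)+(q2[:,1]-.2924)*np.sin(a))>-.056]
    print(c,len(q2),np.round(rect(q2),4),np.median(q2[:,2]))
E
python3 -m handwheel '[[[0.0182,0.0336,0,0,0,0.0914,0.01],[0.0182,0.0336,0,0,0,0.0914,0.01],[0.0182,0.0336,0,0,0,0.0914,0.01],[0.0182,0.0336,0,0,0,0.0914,0.01],[0.0182,0.0336,0,0,0,0.0914,0.01],[0.0182,0.0336,0,0,0,0.0914,0.01],[0.0182,0.0336,0,0,0,0.0914,0.01],[0.0182,0.0336,0,0,0,0.0914,0.01],[0.0182,0.0336,0,0,0,0.0914,0.01],[0.0182,0.0336,0,0,0,0.0914,0.01]]]' 60
python3 -m handwheel '[[[0.0182,0.0336,0,0,0,0.0914,0.01],[0,0,-0.02,0,0,0,0.01],[0,0,0,0,0,0,0.01],[0,0,0,0,0,0,0.01]]]' 60
python3 - <<'E'
from see import *
need(.6114,.2067,.13,4.6)
grab('side','pics/c3_side.png')
E
```

```text
top 585 [  0.6007   0.2901 100.3258  28.7568   4.1138] 0.03547010877031125
side 769 [ 0.6029  0.2918 98.9902 30.9137  4.5133] 0.036271537899763624
clock: 14.2
tcp_pos: [0.5924, 0.1748, 0.1941]
orientation: [-2.228, -2.213, 0.005]
contact_force: [1.1, -0.0, -1.1]
grip_width: 0.022
clock: 14.53
tcp_pos: [0.6093, 0.2065, 0.1732]
orientation: [-2.128, -2.307, 0.008]
contact_force: [0.5, -1.0, -0.8]
grip_width: 0.0219
t 14.53 tcp [0.6093 0.2065 0.1732] grasp [0.609  0.2064 0.1192] yawY 4.62 z [-0.0057 -0.0021 -1.    ] q [-0.014  0.637 -0.577  1.707  0.416  0.929 -0.676] F [ 0.5 -1.  -0.8] w 0.0219
NEED shift [ 0.0021  0.0002 -0.0432] turn z -0.0004 rad (-0.0) or 3.1412 tilt fix [ 0.0021 -0.0057  0.    ]
```

View pics/c3_side.png

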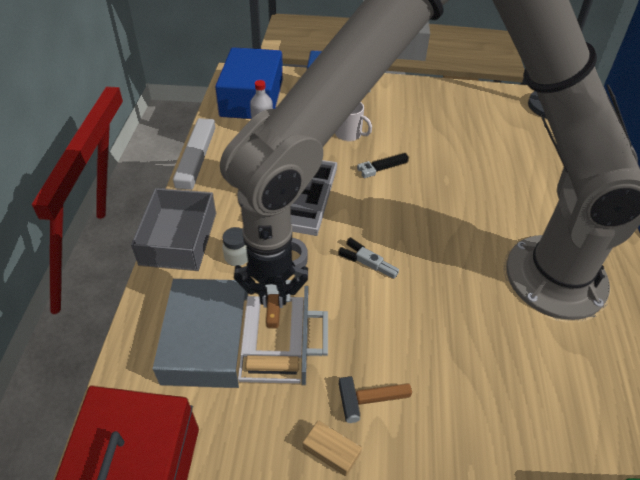

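```bash
python3 -m handwheel '[[[0.001,0,-0.025,0,0,0,0.01],[0,0,-0.02,0,0,0,0.01],[0,0,-0.016,0,0,0,0.01],[0,0,-0.009,0,0,0,0.01],[0,0,0,0,0,0,0.01],[0,0,0,0,0,0,0.01]]]' 60
python3 - <<'E'
from see import *
need(.6114,.2067,.0985,4.6)
E
```

```text
clock: 15.08
tcp_pos: [0.612, 0.2064, 0.1066]
orientation: [2.132, 2.307, -0.0]
contact_force: [-0.4, 0.3, -1.4]
grip_width: 0.0224
t 15.08 tcp [0.612  0.2064 0.1066] grasp [0.612  0.2063 0.0526] yawY 4.53 z [ 0.e+00 -3.e-04 -1.e+00] q [-0.044  0.72  -0.533  1.735  0.477  0.819 -0.722] F [-0.4  0.3 -1.4] w 0.0224
NEED shift [-0.0006  0.0003 -0.0081] turn z 0.0012 rad (0.1) or -3.1404 tilt fix [0.0003 0.     0.    ]
```

```bash
python3 -m handwheel '[[[0,0,-0.006,0,0,0,0.01],[0,0,-0.003,0,0,0,0.01],[0,0,0,0,0,0,0.01],[0,0,0,0,0,0,0.01]]]' 60
python3 - <<'E'
from see import *
need(.6114,.2067,.0985,4.6)
E
```

```text
clock: 15.42
tcp_pos: [0.6125, 0.2071, 0.0979]
orientation: [2.131, 2.308, 0.002]
contact_force: [1.1, -0.4, 0.4]
grip_width: 0.0221
t 15.42 tcp [0.6125 0.2071 0.0979] grasp [0.6125 0.2071 0.0439] yawY 4.57 z [ 1.5e-03  4.0e-04 -1.0e+00] q [-0.049  0.732 -0.527  1.737  0.486  0.805 -0.729] F [ 1.1 -0.4  0.4] w 0.0221
NEED shift [-0.0011 -0.0004  0.0006] turn z 0.0006 rad (0.0) or -3.1410 tilt fix [-0.0004  0.0015  0.    ]
```

```bash
python3 -m handwheel '[[[0,0,-0.0005,0,0,0,0.046],[0,0,0,0,0,0,0.046],[0,0,0,0,0,0,0.046],[0,0,0.02,0,0,0,0.046],[0,0,0.04,0,0,0,0.046],[0,0,0.03,0,0,0,0.026],[-0.034,0.002,0,0,0,0,0.026],[-0.034,0.002,0,0,0,0,0.026],[-0.034,0.002,0,0,0,0,0.026],[0,0,0,0,0,0,0.026]]]' 40
python3 - <<'E'
from see import *
need(.508,.215,.094,4.5)
P={}
for c in('top','side'):
    im,d=grab(c,f'pics/d1_{c}.png'); P[c]=cloud(c,d)
    q=roi(P[c],(.612,.2),.065,.026,.045); print(c,len(q),np.round(rect(q),4) if len(q)>20 else '')
    q=roi(P[c],(.612,.17),.045,.0125,.018); print(c,'blade',len(q),np.round(rect(q),4) if len(q)>20 else '')
E
```

```text
clock: 16.25
tcp_pos: [0.5029, 0.2138, 0.1863]
orientation: [-2.123, -2.313, 0.008]
contact_force: [-1.1, 0.3, -0.3]
grip_width: 0.0262
t 16.25 tcp [0.5029 0.2138 0.1863] grasp [0.5026 0.2136 0.1323] yawY 4.91 z [-0.0049 -0.0024 -1.    ] q [-0.02   0.49  -0.63   1.932  0.379  0.845 -0.766] F [-1.1  0.3 -0.3] w 0.0262
NEED shift [ 0.0051  0.0012 -0.0923] turn z -0.0072 rad (-0.4) or 3.1344 tilt fix [ 0.0024 -0.0049  0.    ]
top 315 [  0.6111   0.2064 102.9864  87.9858   3.44  ]
top blade 511 [ 0.6124  0.1694 88.5708 74.8833 -7.3132]
side 352 [  0.6151   0.2141  80.9233  40.5565 -64.723 ]
side blade 538 [ 0.6112  0.1687 82.8609 71.5558 -0.5443]
```

View pics/d1_side.png

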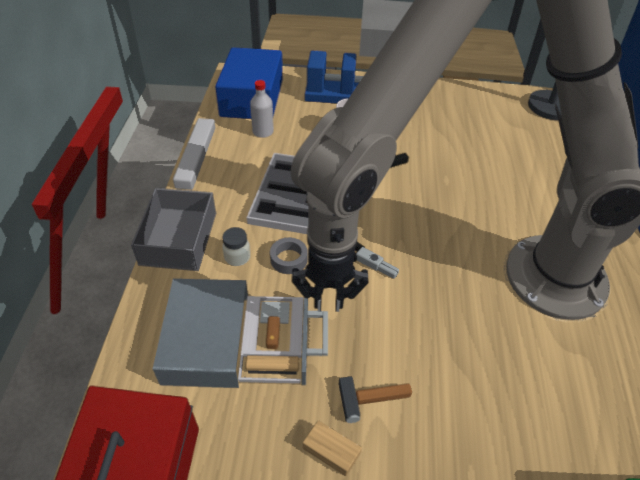

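View pics/d1_top.png

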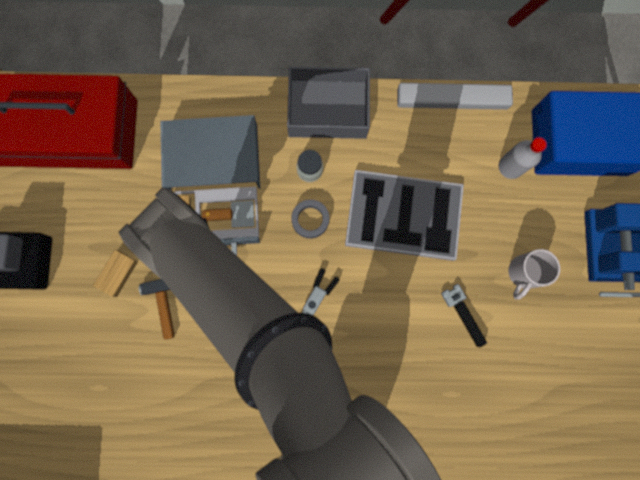

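Both lie in their compartments: brush at (272,363) and scraper at (273,325) in the side view. Before shutting the drawer I'll check the numbers.

Run:
```python
from see import *
th=np.radians(4.6); ax=np.array([np.cos(th),np.sin(th)]); ay=np.array([-ax[1],ax[0]])
for c in('side','top'):
    im,d=grab(c); q=cloud(c,d).reshape(-1,3); q=q[np.isfinite(q[:,0])]
    uv=np.c_[q[:,:2]@ax,q[:,:2]@ay]
    k=(uv[:,0]>.605)&(uv[:,0]<.65)&(uv[:,1]>.12)&(uv[:,1]<.215)&(q[:,2]>.027)&(q[:,2]<.045)
    if k.sum()<20: continue
    w=uv[k]; print(c,k.sum(),'u',np.percentile(w[:,0],[1,99]).round(4),'v',np.percentile(w[:,1],[1,99]).round(4),'z by v',[round(float(np.median(q[k][(w[:,1]>a)&(w[:,1]<a+.012),2])),4) for a in np.arange(.138,.2,.012)], rect(np.c_[w,w[:,0]])[4])
```

```text
side 344 u [0.6172 0.6402] v [0.139  0.2024] z by v [0.0337, 0.0336, 0.0344, 0.034, 0.034, 0.0325] 89.71202850341797
top 276 u [0.6146 0.6378] v [0.1376 0.198 ] z by v [0.0329, 0.0334, 0.0336, 0.0329, 0.034, 0.0306] -89.19561970233917
```

```bash
python3 -m handwheel '[[[0.003,0.001,-0.03,0,0,0,0.026],[0,0,-0.03,0,0,0,0.026],[0,0,-0.03,0,0,0,0.026],[0,0,0,0,0,0,0.026],[0,0,0,0,0,0,0.026]]]' 40
python3 -c "
from h import *
need(.508,.215,.094,4.5)"
```

```text
clock: 16.87
tcp_pos: [0.513, 0.2137, 0.0957]
orientation: [-2.131, -2.307, 0.004]
contact_force: [0.4, 0.6, 0.1]
grip_width: 0.0261
t 16.87 tcp [0.513  0.2137 0.0957] grasp [0.5129 0.2136 0.0417] yawY 4.54 z [-2.7e-03 -9.0e-04 -1.0e+00] q [-0.088  0.631 -0.542  1.958  0.497  0.69  -0.858] F [0.4 0.6 0.1] w 0.0261
NEED shift [-0.005   0.0013 -0.0017] turn z -0.0007 rad (-0.0) or 3.1409 tilt fix [ 0.0009 -0.0027  0.    ]
```

```bash
python3 -m handwheel '[[[-0.004,0.001,-0.002,0,0,0,0],[0,0,0,0,0,0,0],[0,0,0,0,0,0,0],[0,0,0,0,0,0,0]]]' 40
python3 -m handwheel '[[[0.008,0.0006,0,0,0,0,0],[0.012,0.001,0,0,0,0,0],[0.012,0.001,0,0,0,0,0],[0.012,0.001,0,0,0,0,0],[0.012,0.001,0,0,0,0,0],[0.012,0.001,0,0,0,0,0],[0.012,0.001,0,0,0,0,0],[0.012,0.001,0,0,0,0,0],[0.012,0.001,0,0,0,0,0]]]' 40
python3 -c "
from h import *
need(.6256,.2242,.094,4.5)"
```

```text
clock: 17.2
tcp_pos: [0.5093, 0.2157, 0.096]
orientation: [2.13, 2.308, 0.003]
contact_force: [-0.9, 1.9, 1.5]
grip_width: 0.009
clock: 17.95
tcp_pos: [0.6133, 0.2243, 0.096]
orientation: [-2.13, -2.309, -0.001]
contact_force: [-2.6, 0.3, 4.5]
grip_width: 0.0086
t 17.95 tcp [0.6133 0.2243 0.096 ] grasp [0.6133 0.2243 0.042 ] yawY 4.61 z [ 2.e-04  7.e-04 -1.e+00] q [-0.073  0.744 -0.531  1.72   0.491  0.813 -0.752] F [-2.6  0.3  4.5] w 0.0086
NEED shift [ 0.0123 -0.0001 -0.002 ] turn z -0.0019 rad (-0.1) or 3.1397 tilt fix [-0.0007  0.0002  0.    ]
```

```bash
python3 -m handwheel '[[[0.006,0.0005,0,0,0,0,0],[0.006,0.0005,0,0,0,0,0],[0.003,0.0002,0,0,0,0,0],[0,0,0,0,0,0,0],[0,0,0,0,0,0,0]]]' 40
python3 -c "
from h import *
need(.6256,.2242,.094,4.5)"
```

```text
clock: 18.37
tcp_pos: [0.6267, 0.2255, 0.096]
orientation: [-2.129, -2.308, 0.002]
contact_force: [-7.4, 0.1, 10.2]
grip_width: 0.0092
t 18.37 tcp [0.6267 0.2255 0.096 ] grasp [0.6266 0.2255 0.042 ] yawY 4.62 z [-1.8e-03 -2.0e-04 -1.0e+00] q [-0.073  0.761 -0.53   1.684  0.489  0.834 -0.737] F [-7.4  0.1 10.2] w 0.0092
NEED shift [-0.0011 -0.0013 -0.002 ] turn z -0.0021 rad (-0.1) or 3.1395 tilt fix [ 0.0002 -0.0018  0.    ]
```

```bash
python3 -m handwheel '[[[0.002,0.0002,0,0,0,0,0],[0,0,0,0,0,0,0]]]' 40
python3 -m handwheel '[[[-0.001,0,0,0,0,0,0.026],[0,0,0,0,0,0,0.026],[0,0,0.03,0,0,0,0.026],[0,0,0.04,0,0,0,0.026],[0,0,0.03,0,0,0,0.05],[-0.02,0.02,0,0,0,0,0.05]]]' 40
python3 - <<'E'
from see import *
need(.404,.3275,.15,104.5)
P=see('e1',{'hammer':(.404,.3275),'wrench':(.399,-.325),'pliers':(.426,.0045)})
th=np.radians(4.6); ax=np.array([np.cos(th),np.sin(th)]); ay=np.array([-ax[1],ax[0]])
for c in P:
    q=P[c].reshape(-1,3); q=q[np.isfinite(q[:,0])]; u=q[:,:2]@ax; v=q[:,:2]@ay
    h=(q[:,2]>.036)&(q[:,2]<.046)&(u<.655)&(u>.59)&(abs(v-.1775)<.035); print(c,'bar u',np.percentile(u[h],[2,50,98]) if h.sum()>10 else h.sum())
E
```

```text
clock: 18.53
tcp_pos: [0.627, 0.2256, 0.096]
orientation: [-2.128, -2.308, 0.008]
contact_force: [-13.0, -1.9, 15.5]
grip_width: 0.0088
clock: 19.03
tcp_pos: [0.6165, 0.241, 0.2015]
orientation: [2.136, 2.291, 0.015]
contact_force: [2.1, -0.1, 0.3]
grip_width: 0.049
t 19.03 tcp [0.6165 0.241  0.2015] grasp [0.6172 0.241  0.1475] yawY 4.02 z [ 0.0132  0.0011 -0.9999] q [-0.058  0.624 -0.589  1.653  0.41   0.977 -0.719] F [ 2.1 -0.1  0.3] w 0.0490
NEED shift [-0.2125  0.0865 -0.0515] turn z -1.3878 rad (-79.5) or 1.7538 tilt fix [-0.0011  0.0132  0.    ]
hammer ['top'] iou 0.90 x 0.4025 y 0.3260 yaw 14.0
hammer ['side'] iou 0.92 x 0.4040 y 0.3290 yaw 14.0
hammer ['top', 'side'] iou 0.93 x 0.4035 y 0.3275 yaw 14.5
wrench ['top'] iou 0.87 x 0.3985 y -0.3265 yaw 30.0
wrench ['side'] iou 0.64 x 0.3987 y -0.3227 yaw 27.5
wrench ['top', 'side'] iou 0.88 x 0.3990 y -0.3250 yaw 29.0
pliers ['top'] iou 0.19 x 0.4217 y -0.0073 yaw 159.5
pliers ['side'] iou 0.76 x 0.4260 y 0.0060 yaw 151.0
pliers ['top', 'side'] iou 0.75 x 0.4260 y 0.0055 yaw 150.0
top bar u 0
side bar u [0.63769194 0.64302487 0.64857884]
```

View pics/e1_side.png

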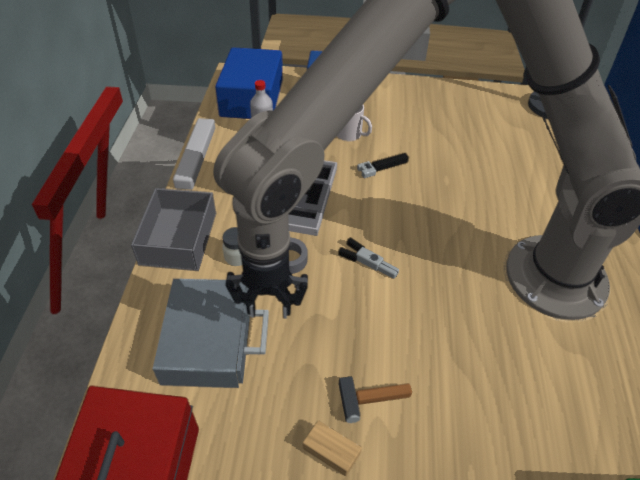

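The drawer is shut: the bar is at u≈0.643, the cabinet is closed in the picture, and the contact force rose at the stop. Hammer next.

```bash
python3 -m handwheel '[[[-0.0177,0.0072,-0.0043,0,0,-0.1157,0.05],[-0.0177,0.0072,-0.0043,0,0,-0.1157,0.05],[-0.0177,0.0072,-0.0043,0,0,-0.1157,0.05],[-0.0177,0.0072,-0.0043,0,0,-0.1157,0.05],[-0.0177,0.0072,-0.0043,0,0,-0.1157,0.05],[-0.0177,0.0072,-0.0043,0,0,-0.1157,0.05],[-0.0177,0.0072,-0.0043,0,0,-0.1157,0.05],[-0.0177,0.0072,-0.0043,0,0,-0.1157,0.05],[-0.0177,0.0072,-0.0043,0,0,-0.1157,0.05],[-0.0177,0.0072,-0.0043,0,0,-0.1157,0.05]]]' 60
python3 -m handwheel '[[[-0.0177,0.0072,-0.0043,0,0,-0.1157,0.05],[-0.0177,0.0072,-0.0043,0,0,-0.1157,0.05],[0,0,0,0,0,0,0.05],[0,0,0,0,0,0,0.05]]]' 60
python3 -c "
from h import *
need(.4035,.3275,.086,-75.5)"
```

```text
clock: 19.97
tcp_pos: [0.4313, 0.3167, 0.1511]
orientation: [3.048, 0.758, -0.0]
contact_force: [-0.5, 1.2, -0.4]
grip_width: 0.05
clock: 20.3
tcp_pos: [0.3957, 0.3316, 0.1427]
orientation: [3.113, 0.417, -0.001]
contact_force: [-0.4, 0.3, 0.1]
grip_width: 0.0497
t 20.30 tcp [0.3957 0.3316 0.1427] grasp [0.3957 0.3315 0.0887] yawY -74.75 z [-4.e-04 -9.e-04 -1.e+00] q [-0.576  0.459 -0.298  2.046  0.212  0.667 -2.318] F [-0.4  0.3  0.1] w 0.0497
NEED shift [ 0.0078 -0.0041 -0.0567] turn z -0.0131 rad (-0.8) or 3.1285 tilt fix [ 0.0009 -0.0004  0.    ]
```

```bash
python3 -m handwheel '[[[0.0078,-0.0041,-0.03,0,0,-0.013,0.05],[0,0,-0.0267,0,0,0,0.05],[0,0,0,0,0,0,0.05],[0,0,0,0,0,0,0.05]]]' 60
python3 -c "
from h import *
need(.4035,.3275,.086,-75.5)"
```

```text
clock: 20.63
tcp_pos: [0.4046, 0.3261, 0.0856]
orientation: [3.115, 0.39, -0.003]
contact_force: [0.9, 0.2, 1.3]
grip_width: 0.0498
t 20.63 tcp [0.4046 0.3261 0.0856] grasp [0.4045 0.326  0.0316] yawY -75.71 z [-0.0019 -0.0023 -1.    ] q [-0.592  0.559 -0.257  2.06   0.259  0.556 -2.355] F [0.9 0.2 1.3] w 0.0498
NEED shift [-0.0011  0.0014  0.0004] turn z 0.0037 rad (0.2) or -3.1379 tilt fix [ 0.0023 -0.0019  0.    ]
```

```bash
python3 -m handwheel '[[[0,0,0,0,0,0,0.005],[0,0,0,0,0,0,0.005],[0,0,0,0,0,0,0.005],[0,0,0,0,0,0,0.005],[0,0,0.02,0,0,0,0.005],[0,0,0.03,0,0,0,0.005],[0,0,0.03,0,0,0,0.005],[0,0,0.03,0,0,0,0.005],[0,0,0,0,0,0,0.005],[0,0,0,0,0,0,0.005]]]' 80
python3 - <<'E'
from see import *
tool()
P={}
for c in ('top','side'):
    im,d=grab(c,f'pics/f1_{c}.png'); P[c]=cloud(c,d)
D=pickle.load(open('d0.pkl','rb'))
# tray cutouts from first clouds
th=np.radians(-6.8); ax=np.array([np.cos(th),np.sin(th)]); ay=np.array([-ax[1],ax[0]])
for c in ('top','side'):
    q=cloud(c,D[c][1]).reshape(-1,3); q=q[np.isfinite(q[:,0])]
    q=q[(abs(q[:,0]-.62)<.14)&(abs(q[:,1]+.195)<.16)]
    uv=np.c_[(q[:,:2]-[.621,-.1945])@ax,(q[:,:2]-[.621,-.1945])@ay]
    H=np.zeros((270,200),np.float32); i=np.round(uv[:,0]*1000+100).astype(int); j=np.round(uv[:,1]*1000+135).astype(int)
    ok=(i>=0)&(i<200)&(j>=0)&(j<270); 
    S=np.zeros_like(H);N=np.zeros_like(H); np.add.at(S,(j[ok],i[ok]),q[ok,2]); np.add.at(N,(j[ok],i[ok]),1)
    S=cv2.GaussianBlur(S,(0,0),1.2)/np.maximum(cv2.GaussianBlur(N,(0,0),1.2),1e-6)
    np.save(f'tray_{c}.npy',S); cv2.imwrite(f'pics/tray_{c}.png',cv2.resize(np.clip(S*8000,0,255).astype(np.uint8),None,fx=2,fy=2))
E
```

```text
clock: 21.47
tcp_pos: [0.4051, 0.328, 0.199]
orientation: [-3.115, -0.39, -0.007]
contact_force: [0.1, -0.8, -2.4]
grip_width: 0.0196
t 21.47 tcp [0.4051 0.328  0.199 ] grasp [0.4054 0.3282 0.145 ] yawY -75.71 z [ 0.0042  0.0032 -1.    ] q [-0.535  0.377 -0.322  2.003  0.168  0.781 -2.277] F [ 0.1 -0.8 -2.4] w 0.0196
```

View pics/tray_top.png

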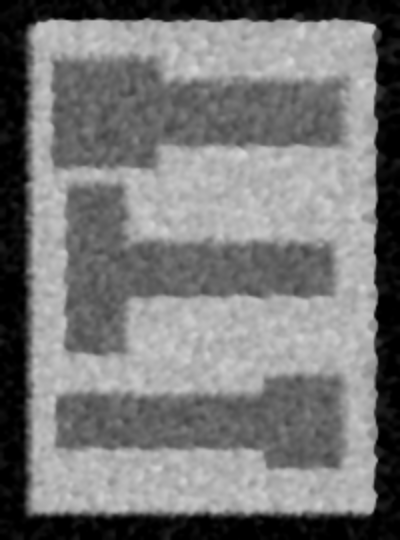

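View pics/f1_side.png

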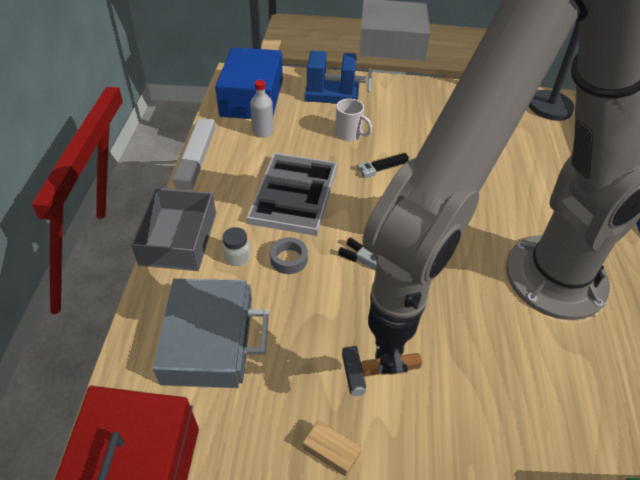

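```bash
cat > cuts.py <<'E'
from h import *
# cutout outlines in tray axes around mid, mm
CUT={'wrench':[(-72.5,33,-14.5,14.5),(31.5,72.5,-23.5,23.5)],
 'hammer':[(-38,67.5,-14.5,14.5),(-67.5,-36.5,-42.5,42.5)],
 'pliers':[(-33,30.5,-17.5,17.5),(28,73.5,-13.5,13.5),(-73.5,-30,-29,29)]}
def fitcuts(S,exp,thr=.0165):
    B=(S<thr).astype(np.float32); out={}
    for n,(ex,ey) in exp.items():
        best=None
        for a in np.arange(-3,3.1,.5):
            T=np.zeros((181,181),np.uint8); c,s=np.cos(np.radians(a)),np.sin(np.radians(a))
            for x0,x1,y0,y1 in CUT[n]:
                p=np.array([(x0,y0),(x1,y0),(x1,y1),(x0,y1)],float)@np.array([[c,-s],[s,c]]).T+90
                cv2.fillPoly(T,[np.round(p*16).astype(np.int32)],1,shift=4)
            ys,xs=np.where(T); x0,x1,y0,y1=xs.min()-6,xs.max()+7,ys.min()-4,ys.max()+5
            Tm=T[y0:y1,x0:x1].astype(np.float32)
            M=cv2.matchTemplate(B,Tm,cv2.TM_CCOEFF_NORMED)
            cx=np.arange(M.shape[1])+(90-x0); cy=np.arange(M.shape[0])+(90-y0)
            M=np.where((abs(cx[None]-ex)<25)&(abs(cy[:,None]-ey)<25),M,-1)
            v=M.max(); w=np.argwhere(M>v-.006); 
            if best is None or v>best[0]: best=(v,cx[w[:,1]].mean(),cy[w[:,0]].mean(),a)
        out[n]=best
    return out
E
python3 - <<'E'
from cuts import *
th=np.radians(-6.8); ax=np.array([np.cos(th),np.sin(th)]); ay=np.array([-ax[1],ax[0]])
for c in('top','side'):
    S=np.load(f'tray_{c}.npy'); S[S<.005]=.02
    for n,b in fitcuts(S,{'wrench':(100,210),'hammer':(100,134),'pliers':(100,55)}).items():
        w=np.array([.621,-.1945])+(b[1]-100)/1000*ax+(b[2]-135)/1000*ay
        print(c,n,np.round(b,3),'world',w.round(4))
E
```

```text
top wrench [  0.883  99.5   210.5     0.5  ] world [ 0.6294 -0.1195]
top hammer [  0.906  99.    133.5     0.   ] world [ 0.6198 -0.1959]
top pliers [ 0.839 99.714 55.857  0.5  ] world [ 0.6113 -0.2731]
side wrench [  0.692 101.2   209.      2.5  ] world [ 0.631  -0.1212]
side hammer [  0.75  101.143 131.214  -1.   ] world [ 0.6217 -0.1984]
side pliers [  0.737 100.714  54.      3.   ] world [ 0.6121 -0.275 ]
```

```bash
python3 -m handwheel '[[[0.009,-0.0217,0,0,0,0.1156,0.005],[0.009,-0.0217,0,0,0,0.1156,0.005],[0.009,-0.0217,0,0,0,0.1156,0.005],[0.009,-0.0217,0,0,0,0.1156,0.005],[0.009,-0.0217,0,0,0,0.1156,0.005],[0.009,-0.0217,0,0,0,0.1156,0.005],[0.009,-0.0217,0,0,0,0.1156,0.005],[0.009,-0.0217,0,0,0,0.1156,0.005],[0.009,-0.0217,0,0,0,0.1156,0.005],[0.009,-0.0217,0,0,0,0.1156,0.005]]]' 80
python3 -m handwheel '[[[0.009,-0.0217,0,0,0,0.1156,0.005],[0.009,-0.0217,0,0,0,0.1156,0.005],[0.009,-0.0217,0,0,0,0.1156,0.005],[0.009,-0.0217,0,0,0,0.1156,0.005],[0.009,-0.0217,0,0,0,0.1156,0.005],[0.009,-0.0217,0,0,0,0.1156,0.005],[0.009,-0.0217,0,0,0,0.1156,0.005],[0.009,-0.0217,0,0,0,0.1156,0.005],[0.009,-0.0217,0,0,0,0.1156,0.005],[0.009,-0.0217,0,0,0,0.1156,0.005]]]' 80
python3 -c "
from h import *
need(.6222,-.1935,.14,83.2)"
```

```text
clock: 22.4
tcp_pos: [0.4936, 0.1089, 0.1949]
orientation: [-2.39, -2.037, 0.004]
contact_force: [0.4, -0.2, -2.0]
grip_width: 0.0195
clock: 23.23
tcp_pos: [0.5835, -0.1079, 0.1945]
orientation: [-0.889, -3.01, 0.0]
contact_force: [0.0, -0.0, -2.5]
grip_width: 0.0199
t 23.23 tcp [ 0.5835 -0.1079  0.1945] grasp [ 0.5834 -0.1078  0.1405] yawY 57.10 z [-3.2e-03  8.0e-04 -1.0e+00] q [ 0.591  0.563 -0.687  1.814  0.437  0.925  0.706] F [ 0.  -0.  -2.5] w 0.0199
NEED shift [ 0.0387 -0.0856 -0.0545] turn z 0.4555 rad (26.1) or -2.6861 tilt fix [-0.0008 -0.0032 -0.    ]
```

```bash
python3 -m handwheel '[[[0.0097,-0.0214,-0.014,0,0,0.1139,0.005],[0.0097,-0.0214,-0.014,0,0,0.1139,0.005],[0.0097,-0.0214,-0.014,0,0,0.1139,0.005],[0.0097,-0.0214,-0.014,0,0,0.1139,0.005],[0,0,-0.016,0,0,0,0.005],[0,0,0,0,0,0,0.005],[0,0,0,0,0,0,0.005]]]' 80
python3 - <<'E'
from see import *
need(.6222,-.1935,.122,83.2)
for c in ('top','side'):
    im,d=grab(c,f'pics/g1_{c}.png'); np.save(f'g1_{c}.npy',d)
im=cv2.imread('pics/g1_side.png')[120:260,220:380]; cv2.imwrite('pics/g1_crop.png',cv2.resize(im,None,fx=4,fy=4,interpolation=cv2.INTER_CUBIC))
E
```

```text
clock: 23.82
tcp_pos: [0.6215, -0.1913, 0.1222]
orientation: [-0.196, -3.131, -0.003]
contact_force: [-0.0, 1.0, -2.3]
grip_width: 0.0194
t 23.82 tcp [ 0.6215 -0.1913  0.1222] grasp [ 0.6213 -0.1912  0.0682] yawY 82.83 z [-0.0044  0.0024 -1.    ] q [ 0.694  0.757 -0.71   1.707  0.599  0.913  1.184] F [-0.   1.  -2.3] w 0.0194
NEED shift [ 0.0007 -0.0022 -0.0002] turn z 0.0065 rad (0.4) or -3.1351 tilt fix [-0.0024 -0.0044 -0.    ]
```

View pics/g1_crop.png

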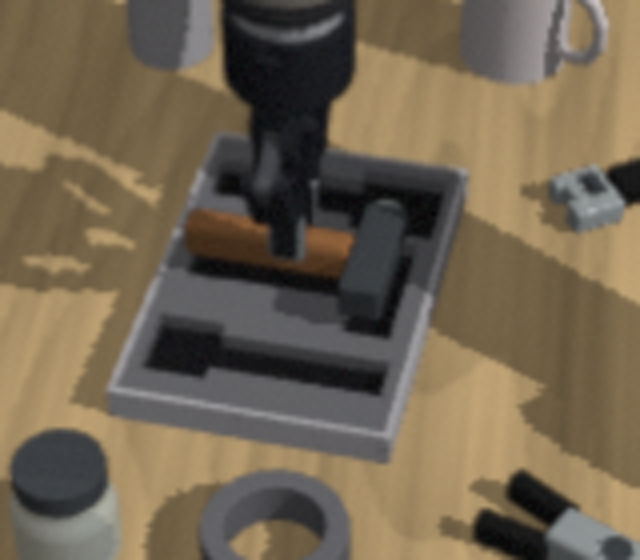

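View pics/g1_top.png

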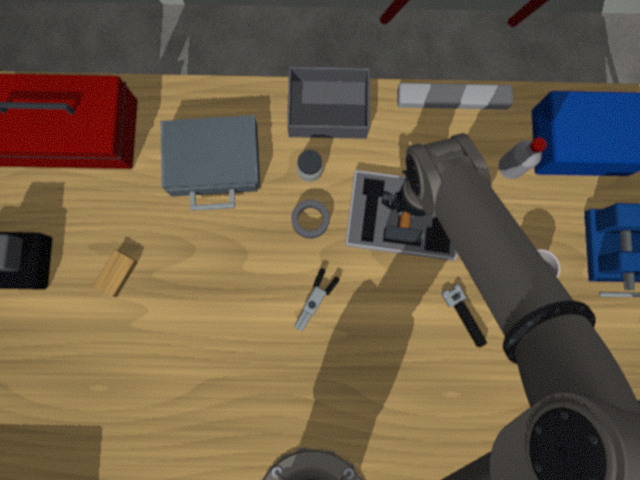

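```bash
cat >> cuts.py <<'E'
TH=np.radians(-6.8); TAX=np.array([np.cos(TH),np.sin(TH)]); TAY=np.array([-TAX[1],TAX[0]])
REF=np.array([.621,-.1945])
def local(q): return np.c_[(q[:,:2]-REF)@TAX,(q[:,:2]-REF)@TAY]*1000
def edges(uv,m):
    return np.percentile(uv[m],[2,50,98],axis=0).T.round(1).tolist()
E
python3 - <<'E'
from cuts import *
for c in('top','side'):
    d=np.load(f'g1_{c}.npy'); q=cloud(c,d).reshape(-1,3); q=q[np.isfinite(q[:,0])]; uv=local(q); z=q[:,2]
    for nm,m in {'head':(z>.05)&(z<.07)&(uv[:,0]<-36)&(uv[:,0]>-85)&(abs(uv[:,1])<55),'handle':(z>.05)&(z<.066)&(uv[:,0]>20)&(uv[:,0]<85)&(abs(uv[:,1])<25)}.items():
        print(c,nm,m.sum(),edges(uv,m),np.median(z[m]).round(4), rect(np.c_[uv[m],uv[m]]/1000) if m.sum()>20 else '')
E
```

```text
top head 486 [[-63.4, -51.1, -37.3], [-38.0, 2.1, 41.3]] 0.0579 (-0.05016548538208008, 0.0013942909240722656, 82.81029510498047, 27.920679092407227, -89.96446558833122)Traceback (most recent call last):
  File "<stdin>", line 5, in <module>
  File "cuts.py", line 28, in edges
    return np.percentile(uv[m],[2,50,98],axis=0).T.round(1).tolist()
           ~~~~~~~~~~~~~^^^^^^^^^^^^^^^^^^^^^^^^
    return _quantile_unchecked(
        a, q, axis, out, overwrite_input, method, keepdims, weights)
    return _ureduce(a,
                    func=_quantile_ureduce_func,
    ...<5 lines>...
                    overwrite_input=overwrite_input,
                    method=method)
    r = func(a, **kwargs)
    result = _quantile(arr,
                       quantiles=q,
    ...<2 lines>...
                       out=out,
                       weights=wgt)
    slices_having_nans = np.isnan(arr[-1, ...])
                                  ~~~^^^^^^^^^
IndexError: index -1 is out of bounds for axis 0 with size 0
```

Run:
```python
from cuts import *
from see import *
D=pickle.load(open('d0.pkl','rb'))
for c in('top','side'):
    d=np.load(f'g1_{c}.npy'); 
    for tag,dd in(('now',d),('t0',D[c][1])):
        q=cloud(c,dd).reshape(-1,3); q=q[np.isfinite(q[:,0])]; uv=local(q); z=q[:,2]
        ms={'rim -x':(z>.019)&(z<.026)&(uv[:,0]<-75)&(uv[:,0]>-95)&(abs(uv[:,1])<110),'rim +x':(z>.019)&(z<.026)&(uv[:,0]>75)&(uv[:,0]<95)&(abs(uv[:,1])<110),'rim +y':(z>.019)&(z<.026)&(uv[:,1]>110)&(uv[:,1]<135)&(abs(uv[:,0])<80),'rim -y':(z>.019)&(z<.026)&(uv[:,1]<-110)&(uv[:,1]>-135)&(abs(uv[:,0])<80)}
        if tag=='now': ms.update({'head':(z>.048)&(z<.07)&(uv[:,0]<-36)&(uv[:,0]>-85)&(abs(uv[:,1])<55),'handle':(z>.05)&(z<.066)&(uv[:,0]>15)&(uv[:,0]<85)&(abs(uv[:,1])<25)})
        for nm,m in ms.items():
            if m.sum()>20: print(c,tag,nm,m.sum(),edges(uv,m),np.median(z[m]).round(4))
```

```text
top now rim -x 466 [[-86.2, -80.7, -75.2], [-106.1, 1.1, 105.6]] 0.0223
top now rim +x 152 [[75.3, 79.3, 84.0], [12.0, 61.2, 106.8]] 0.0224
top now rim +y 329 [[-76.2, 0.0, 76.2], [110.3, 115.8, 121.5]] 0.0225
top now rim -y 42 [[-79.0, -71.2, -57.4], [-122.8, -115.6, -110.4]] 0.0225
top now head 493 [[-63.4, -51.3, -37.3], [-38.0, 2.1, 41.7]] 0.0578
top t0 rim -x 456 [[-86.2, -80.7, -75.3], [-105.3, -0.5, 104.6]] 0.0224
top t0 rim +x 328 [[75.2, 79.4, 84.0], [-104.6, 0.4, 105.2]] 0.0225
top t0 rim +y 325 [[-76.6, -0.0, 76.8], [110.3, 116.1, 121.5]] 0.0222
top t0 rim -y 364 [[-76.3, 0.0, 75.5], [-122.4, -116.5, -110.2]] 0.0223
side now rim -x 232 [[-84.5, -79.9, -75.2], [-104.8, 8.7, 106.7]] 0.0233
side now rim +x 231 [[75.2, 81.2, 86.0], [-103.3, 17.3, 105.8]] 0.0232
side now rim +y 309 [[-77.1, -4.1, 75.6], [110.3, 118.2, 124.6]] 0.0228
side now rim -y 115 [[-74.4, -20.8, 77.2], [-124.1, -116.2, -110.2]] 0.0232
side now head 295 [[-61.0, -49.3, -36.9], [-35.0, 10.2, 45.8]] 0.0597
side now handle 167 [[15.8, 43.2, 66.7], [-4.5, 10.2, 17.8]] 0.0594
side t0 rim -x 232 [[-84.5, -80.0, -75.1], [-102.3, 11.7, 107.5]] 0.0227
side t0 rim +x 242 [[75.2, 80.5, 86.1], [-102.8, 11.5, 106.1]] 0.0231
side t0 rim +y 322 [[-76.0, -1.6, 76.0], [110.4, 117.7, 124.9]] 0.0231
side t0 rim -y 164 [[-76.2, -4.6, 76.9], [-123.6, -116.3, -110.3]] 0.0234
```

```bash
python3 -m handwheel '[[[-0.0027,-0.0028,0,0,0,0,0.005],[0,0,0,0,0,0,0.005],[0,0,0,0,0,0,0.005]]]' 80
python3 - <<'E'
from cuts import *
need(.6187,-.1941,.112,83.2)
im,d=grab('top','pics/g2_top.png')
q=cloud('top',d).reshape(-1,3); q=q[np.isfinite(q[:,0])]; uv=local(q); z=q[:,2]
m=(z>.048)&(z<.07)&(uv[:,0]<-36)&(uv[:,0]>-85)&(abs(uv[:,1])<55); print(rect(np.c_[uv[m],z[m]]/1000),edges(uv,m))
E
```

```text
clock: 24.17
tcp_pos: [0.6204, -0.1951, 0.1253]
orientation: [0.195, 3.135, -0.001]
contact_force: [0.7, -0.6, -2.1]
grip_width: 0.0194
t 24.17 tcp [ 0.6204 -0.1951  0.1253] grasp [ 0.6205 -0.1951  0.0713] yawY 82.87 z [ 9.e-04 -9.e-04 -1.e+00] q [ 0.7    0.751 -0.71   1.709  0.599  0.91   1.189] F [ 0.7 -0.6 -2.1] w 0.0194
NEED shift [-0.0017  0.001  -0.0133] turn z 0.0058 rad (0.3) or -3.1358 tilt fix [0.0009 0.0009 0.    ]
(-0.05012479400634766, -0.0024791831970214845, 82.00200653076172, 27.938282012939453, 89.29995727539062) [[-63.7, -51.6, -37.7], [-41.3, -1.5, 37.8]]
```

```bash
python3 -m handwheel '[[[-0.0022,0.0006,-0.006,0,0,0.004,0.005],[0,0,-0.006,0,0,0,0.005],[0,0,0,0,0,0,0.005],[0,0,0,0,0,0,0.005]]]' 80
python3 -c "
from h import *
need(.6184,-.1945,.0976,83.2)"
python3 -m handwheel '[[[0,0,-0.005,0,0,0,0.005],[0,0,-0.004,0,0,0,0.005],[0,0,0,0,0,0,0.005]]]' 80
python3 -c "
from h import *
need(.6184,-.1945,.0976,83.2)"
```

```text
clock: 24.55
tcp_pos: [0.6176, -0.1944, 0.1116]
orientation: [-0.189, -3.134, -0.0]
contact_force: [0.1, 0.5, -3.1]
grip_width: 0.0194
t 24.55 tcp [ 0.6176 -0.1944  0.1116] grasp [ 0.6176 -0.1944  0.0576] yawY 83.10 z [-1.5e-03  4.0e-04 -1.0e+00] q [ 0.696  0.765 -0.702  1.72   0.613  0.89   1.182] F [ 0.1  0.5 -3.1] w 0.0194
NEED shift [ 0.0008 -0.0001 -0.014 ] turn z 0.0018 rad (0.1) or -3.1398 tilt fix [-0.0004 -0.0015 -0.    ]
clock: 24.8
tcp_pos: [0.6177, -0.1945, 0.1023]
orientation: [-0.189, -3.134, -0.0]
contact_force: [0.0, -0.3, -2.5]
grip_width: 0.0192
t 24.80 tcp [ 0.6177 -0.1945  0.1023] grasp [ 0.6176 -0.1945  0.0483] yawY 83.09 z [-1.4e-03  3.0e-04 -1.0e+00] q [ 0.691  0.777 -0.694  1.723  0.622  0.877  1.175] F [ 0.  -0.3 -2.5] w 0.0192
NEED shift [ 0.0007 -0.     -0.0047] turn z 0.0020 rad (0.1) or -3.1396 tilt fix [-0.0003 -0.0014 -0.    ]
```

The hammer has entered its cut-out with no resistance. I'll take it to the floor and release it.

```bash
python3 -m handwheel '[[[0,0,-0.004,0,0,0,0.005],[0,0,-0.002,0,0,0,0.005],[0,0,0,0,0,0,0.005]]]' 80
python3 -c "
from h import *
need(.6184,-.1945,.0976,83.2)"
python3 -m handwheel '[[[0,0,0,0,0,0,0.04],[0,0,0,0,0,0,0.04],[0,0,0,0,0,0,0.04],[0,0,0.02,0,0,0,0.04],[0,0,0.04,0,0,0,0.05],[0,0,0.04,0,0,0,0.05]]]' 80
python3 - <<'E'
from cuts import *
tool()
for c in('top','side'):
    im,d=grab(c,f'pics/g3_{c}.png')
    q=cloud(c,d).reshape(-1,3); q=q[np.isfinite(q[:,0])]; uv=local(q); z=q[:,2]
    for nm,m in {'head':(z>.029)&(z<.05)&(uv[:,0]<-36)&(uv[:,0]>-85)&(abs(uv[:,1])<55),'handle':(z>.029)&(z<.05)&(uv[:,0]>15)&(uv[:,0]<85)&(abs(uv[:,1])<25)}.items():
        if m.sum()>20: print(c,nm,m.sum(),edges(uv,m),np.percentile(z[m],[5,50,95]).round(4))
E
```

```text
clock: 25.05
tcp_pos: [0.6185, -0.1944, 0.1003]
orientation: [-0.19, -3.136, 0.003]
contact_force: [-9.4, -0.2, 21.1]
grip_width: 0.0194
t 25.05 tcp [ 0.6185 -0.1944  0.1003] grasp [ 0.6185 -0.1945  0.0463] yawY 83.08 z [-2.0e-04 -1.8e-03 -1.0e+00] q [ 0.688  0.779 -0.692  1.723  0.627  0.873  1.17 ] F [-9.4 -0.2 21.1] w 0.0194
NEED shift [-0.0001 -0.0001 -0.0027] turn z 0.0022 rad (0.1) or -3.1394 tilt fix [ 0.0018 -0.0002  0.    ]
clock: 25.55
tcp_pos: [0.6171, -0.1943, 0.1968]
orientation: [-0.189, -3.132, -0.002]
contact_force: [0.8, -1.1, 0.7]
grip_width: 0.0503
t 25.55 tcp [ 0.6171 -0.1943  0.1968] grasp [ 0.6169 -0.1942  0.1428] yawY 83.11 z [-0.0037  0.0016 -1.    ] q [ 0.739  0.666 -0.766  1.676  0.525  1.021  1.247] F [ 0.8 -1.1  0.7] w 0.0503
top head 468 [[-65.5, -52.9, -38.0], [-41.0, -1.3, 37.4]] [0.0316 0.036  0.0397]
side head 280 [[-64.0, -51.9, -38.0], [-41.0, 4.3, 40.5]] [0.0319 0.0367 0.0399]
side handle 154 [[15.8, 39.9, 63.6], [-11.2, 4.1, 13.6]] [0.0309 0.036  0.0402]
```

View pics/g3_side.png

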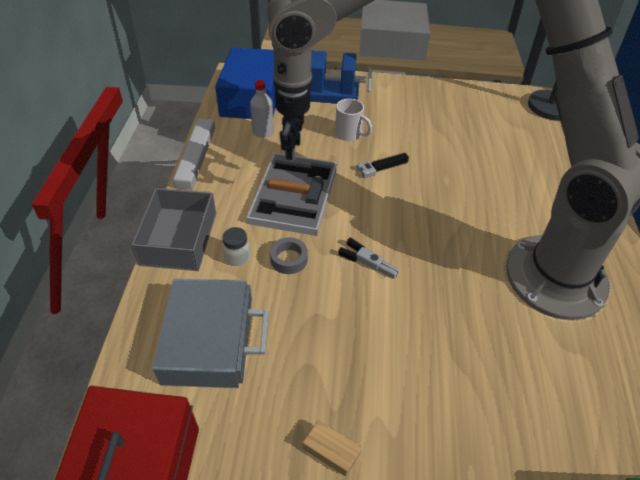

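The hammer is home: its top is at 36 mm, level at both head and handle. Next I'll refine the wrench and the pliers.

```bash
cat > ref.py <<'E'
from see import *
def refine(P,name,p,yaw):
    """handle/body side lines: fit rect of part in local frame"""
    for c in P:
        q=roi(P[c],p,.09,.008,.035); a=np.radians(yaw); e=np.array([np.cos(a),np.sin(a)]); f=np.array([-e[1],e[0]])
        L=np.c_[(q[:,:2]-p)@e,(q[:,:2]-p)@f]*1000
        k=(L[:,0]>-62)&(L[:,0]<28)&(abs(L[:,1])<20) if name=='wrench' else (L[:,0]>-22)&(L[:,0]<65)&(abs(L[:,1])<20)
        R=rect(np.c_[L[k],L[k]]/1000)
        print(c,name,'part rect',np.round(R,4),'ends',np.percentile(L[:,0],[.5,99.5]).round(1),'width pct head',np.percentile(L[L[:,0]>38,1],[1,99]).round(1),'body',np.percentile(L[abs(L[:,0])<20,1],[1,99]).round(1),'z',np.median(q[:,2]).round(4))
E
python3 - <<'E'
from ref import *
P=see('h1',{'wrench':(.399,-.325)})
refine(P,'wrench',np.array((.399,-.325)),30)
E
```

```text
wrench ['top'] iou 0.87 x 0.3985 y -0.3260 yaw 30.0
wrench ['side'] iou 0.61 x 0.3988 y -0.3234 yaw 27.5
wrench ['top', 'side'] iou 0.88 x 0.3990 y -0.3250 yaw 29.0
top wrench part rect [-1.70000e-02 -2.60000e-03  8.99196e+01  2.81485e+01 -1.19800e-01] ends [-69.3  68.3] width pct head [-22.8  19.3] body [-12.  11.] z 0.0222
side wrench part rect [-1.70000e-02  3.20000e-03  8.97161e+01  3.26370e+01  4.89900e-01] ends [-67.5  70.7] width pct head [-23.   21.2] body [-12.4  13.6] z 0.0208
```

View pics/h1_top.png

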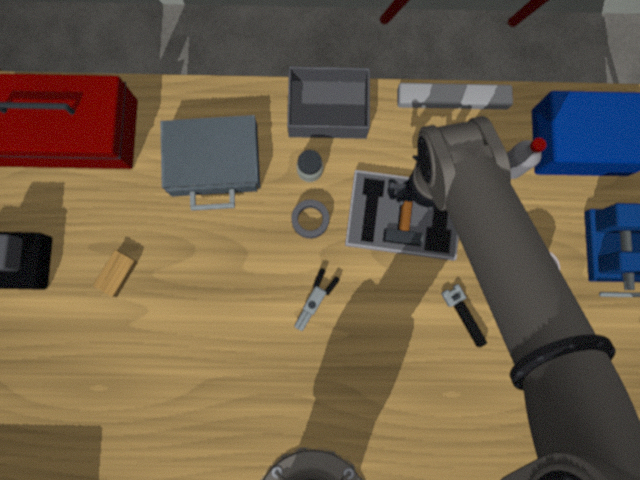

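```bash
python3 -m handwheel '[[[-0.0104,-0.0062,-0.0022,0,0,-0.119,0.05],[-0.0104,-0.0062,-0.0022,0,0,-0.119,0.05],[-0.0104,-0.0062,-0.0022,0,0,-0.119,0.05],[-0.0104,-0.0062,-0.0022,0,0,-0.119,0.05],[-0.0104,-0.0062,-0.0022,0,0,-0.119,0.05],[-0.0104,-0.0062,-0.0022,0,0,-0.119,0.05],[-0.0104,-0.0062,-0.0022,0,0,-0.119,0.05],[-0.0104,-0.0062,-0.0022,0,0,-0.119,0.05],[-0.0104,-0.0062,-0.0022,0,0,-0.119,0.05],[-0.0104,-0.0062,-0.0022,0,0,-0.119,0.05]]]' 80
python3 -m handwheel '[[[-0.0104,-0.0062,-0.0022,0,0,-0.119,0.05],[-0.0104,-0.0062,-0.0022,0,0,-0.119,0.05],[-0.0104,-0.0062,-0.0022,0,0,-0.119,0.05],[-0.0104,-0.0062,-0.0022,0,0,-0.119,0.05],[-0.0104,-0.0062,-0.0022,0,0,-0.119,0.05],[-0.0104,-0.0062,-0.0022,0,0,-0.119,0.05],[-0.0104,-0.0062,-0.0022,0,0,-0.119,0.05],[-0.0104,-0.0062,-0.0022,0,0,-0.119,0.05],[-0.0104,-0.0062,-0.0022,0,0,-0.119,0.05],[-0.0104,-0.0062,-0.0022,0,0,-0.119,0.05]]]' 80
python3 -c "
from h import *
need(.3997,-.3246,.086,-60)"
```

```text
clock: 26.58
tcp_pos: [0.5126, -0.2567, 0.1735]
orientation: [-1.92, -2.483, 0.001]
contact_force: [0.9, -0.1, 0.2]
grip_width: 0.05
clock: 27.42
tcp_pos: [0.4086, -0.3184, 0.1518]
orientation: [-2.983, -0.98, 0.003]
contact_force: [-0.4, -1.0, -0.1]
grip_width: 0.0498
t 27.42 tcp [ 0.4086 -0.3184  0.1518] grasp [ 0.4084 -0.3184  0.0978] yawY -53.63 z [-0.0026  0.0013 -1.    ] q [ 0.707  0.438 -0.203  2.042  0.137  0.678 -0.521] F [-0.4 -1.  -0.1] w 0.0498
NEED shift [-0.0089 -0.0062 -0.0658] turn z -0.1112 rad (-6.4) or 3.0304 tilt fix [-0.0013 -0.0026 -0.    ]
```

```bash
python3 -m handwheel '[[[-0.006,-0.005,-0.01,0,0,-0.108,0.05],[0,0,-0.03,0,0,0,0.05],[0,0,-0.015,0,0,0,0.05],[0,0,0,0,0,0,0.05],[0,0,0,0,0,0,0.05]]]' 80
python3 -c "
from h import *
need(.3997,-.3246,.086,-60)"
```

```text
clock: 27.83
tcp_pos: [0.403, -0.3228, 0.0969]
orientation: [-3.028, -0.827, 0.004]
contact_force: [0.5, -0.1, 0.7]
grip_width: 0.0504
t 27.83 tcp [ 0.403  -0.3228  0.0969] grasp [ 0.4028 -0.3227  0.0429] yawY -59.45 z [-0.0035  0.0021 -1.    ] q [ 0.682  0.527 -0.158  2.07   0.15   0.56  -0.62 ] F [ 0.5 -0.1  0.7] w 0.0504
NEED shift [-0.0033 -0.0018 -0.0109] turn z -0.0096 rad (-0.6) or 3.1320 tilt fix [-0.0021 -0.0035 -0.    ]
```

```bash
python3 -m handwheel '[[[-0.0035,-0.0015,-0.0109,0,0,-0.008,0.05],[0,0,0,0,0,0,0.05],[0,0,0,0,0,0,0.05]]]' 80
python3 -c "
from h import *
need(.3997,-.3246,.086,-60)"
python3 -m handwheel '[[[0,0,0,0,0,0,0.005],[0,0,0,0,0,0,0.005],[0,0,0,0,0,0,0.005],[0,0,0,0,0,0,0.005],[0,0,0.02,0,0,0,0.005],[0,0,0.03,0,0,0,0.005],[0,0,0.03,0,0,0,0.005],[0,0,0.02,0,0,0,0.005],[0,0,0,0,0,0,0.005]]]' 80
python3 - <<'E'
from cuts import *
need(.6276,-.118,.186,-96.8)
im,d=grab('side','pics/i1_side.png')
E
```

```text
clock: 28.08
tcp_pos: [0.4006, -0.3251, 0.0879]
orientation: [-3.034, -0.815, 0.0]
contact_force: [-1.1, -0.6, 0.0]
grip_width: 0.0498
t 28.08 tcp [ 0.4006 -0.3251  0.0879] grasp [ 0.4006 -0.3251  0.0339] yawY -59.92 z [-3.e-04 -0.e+00 -1.e+00] q [ 0.683  0.542 -0.152  2.076  0.154  0.535 -0.626] F [-1.1 -0.6  0. ] w 0.0498
NEED shift [-0.0009  0.0005 -0.0019] turn z -0.0014 rad (-0.1) or 3.1402 tilt fix [ 0.     -0.0003  0.    ]
clock: 28.83
tcp_pos: [0.4026, -0.3262, 0.1919]
orientation: [3.028, 0.814, 0.008]
contact_force: [1.0, 0.1, -2.8]
grip_width: 0.0195
t 28.83 tcp [ 0.4026 -0.3262  0.1919] grasp [ 0.4029 -0.3265  0.1379] yawY -59.93 z [ 0.0062 -0.0044 -1.    ] q [ 0.715  0.37  -0.188  2.024  0.1    0.749 -0.579] F [ 1.   0.1 -2.8] w 0.0195
NEED shift [ 0.225   0.2082 -0.0059] turn z -0.6436 rad (-36.9) or 2.4980 tilt fix [0.0044 0.0062 0.    ]
```

View pics/i1_side.png

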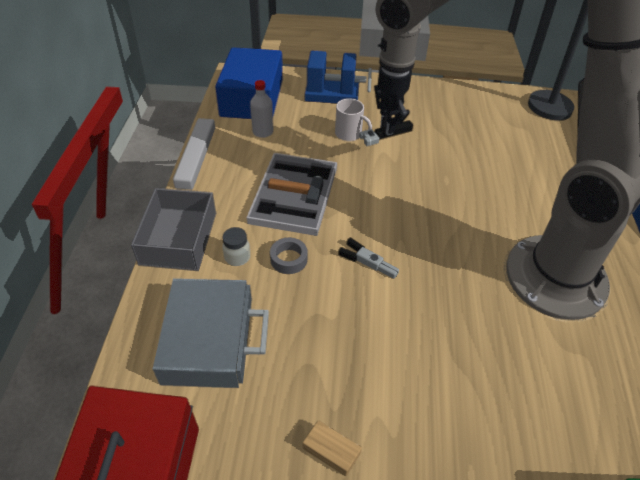

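```bash
python3 -m handwheel '[[[0.025,0.0231,0,0,0,-0.0715,0.005],[0.025,0.0231,0,0,0,-0.0715,0.005],[0.025,0.0231,0,0,0,-0.0715,0.005],[0.025,0.0231,0,0,0,-0.0715,0.005],[0.025,0.0231,0,0,0,-0.0715,0.005],[0.025,0.0231,0,0,0,-0.0715,0.005],[0.025,0.0231,0,0,0,-0.0715,0.005],[0.025,0.0231,-0.01,0,0,-0.0715,0.005],[0.025,0.0231,-0.02,0,0,-0.0715,0.005],[0,0,-0.01,0,0,0,0.005]]]' 80
python3 -m handwheel '[[[0,0,-0.01,0,0,0,0.005],[0,0,0,0,0,0,0.005],[0,0,0,0,0,0,0.005]]]' 80
python3 - <<'E'
from cuts import *
need(.6276,-.118,.123,-96.8)
E
```

```text
clock: 29.72
tcp_pos: [0.6293, -0.1083, 0.1444]
orientation: [-3.132, 0.176, -0.001]
contact_force: [-0.2, 1.7, -2.2]
grip_width: 0.0195
clock: 29.97
tcp_pos: [0.6239, -0.1184, 0.1359]
orientation: [3.135, -0.188, -0.006]
contact_force: [0.3, -0.5, -2.2]
grip_width: 0.0194
t 29.97 tcp [ 0.6239 -0.1184  0.1359] grasp [ 0.6237 -0.1184  0.0819] yawY -96.86 z [-3.9e-03 -6.0e-04 -1.0e+00] q [ 0.142  0.605 -0.072  1.774  0.06   0.768 -1.652] F [ 0.3 -0.5 -2.2] w 0.0194
NEED shift [ 0.0037  0.0004 -0.0129] turn z 0.0010 rad (0.1) or -3.1406 tilt fix [ 0.0006 -0.0039  0.    ]
```

```bash
python3 -m handwheel '[[[0.001,0,-0.010,0,0,0,0.005],[0,0,0,0,0,0,0.005],[0,0,0,0,0,0,0.005],[0,0,0,0,0,0,0.005]]]' 80
cat > meas.py <<'E'
from cuts import *
import sys
def meas(tag,name,cut,zlo=.03,cams=('top','side'),w=48):
    """cut = (u,v) mm of mid expected in local (top) ; prints extents of points above zlo relative to it"""
    for c in cams:
        im,d=grab(c,f'pics/{tag}_{c}.png'); q=cloud(c,d).reshape(-1,3); q=q[np.isfinite(q[:,0])]; uv=local(q)-cut; z=q[:,2]
        base=(z>zlo)&(z<.072)&(abs(uv[:,0])<85)&(abs(uv[:,1])<w)
        for lo in (-85,-65,-45,-25,25,35,45,55,65):
            hi=lo+(20 if lo<0 else 10)
            m=base&(uv[:,0]>=lo)&(uv[:,0]<hi)
            if m.sum()>12: print(c,lo,hi,m.sum(),'u',np.percentile(uv[m,0],[2,98]).round(1),'v',np.percentile(uv[m,1],[2,98]).round(1),'z',np.median(z[m]).round(4))
E
python3 - <<'E'
from meas import *
tool()
meas('j1','wrench',np.array([-.5,75.5]))
E
```

```text
clock: 30.3
tcp_pos: [0.6266, -0.1177, 0.1279]
orientation: [3.136, -0.187, 0.001]
contact_force: [0.8, 0.2, -2.5]
grip_width: 0.0192
t 30.30 tcp [ 0.6266 -0.1177  0.1279] grasp [ 0.6267 -0.1177  0.0739] yawY -96.83 z [ 5.e-04 -2.e-04 -1.e+00] q [ 0.141  0.618 -0.072  1.774  0.061  0.752 -1.653] F [ 0.8  0.2 -2.5] w 0.0192
top -85 -65 64 u [-75.5 -65.3] v [-9.4 11.5] z 0.0624
top -65 -45 87 u [-64.8 -45.3] v [-7.4 11.5] z 0.0634
top -45 -25 66 u [-44.6 -25.6] v [-3.6 11.4] z 0.0633
top -25 -5 44 u [-24.6  -9.9] v [ 0.3 19.6] z 0.0634
side -85 -65 53 u [-73.9 -65.5] v [-8.4 16.3] z 0.0604
side -65 -45 137 u [-64.6 -45.4] v [-45.9  15.1] z 0.0576
side -45 -25 117 u [-44.7 -25.5] v [-45.9  14.9] z 0.06
side -25 -5 108 u [-24.2  -6.4] v [-9.  22.9] z 0.0629
side 25 35 54 u [25.2 34.8] v [-11.5  23. ] z 0.0568
side 35 45 78 u [35.2 44.9] v [-17.8  23.6] z 0.0586
side 45 55 66 u [45.1 54.6] v [-18.3  24.5] z 0.0581
side 55 65 63 u [55.1 64.6] v [-17.6  23.8] z 0.0578
```

```bash
python3 -c "
import cv2
a=cv2.imread('pics/j1_side.png')[130:260,220:380];b=cv2.imread('pics/j1_top.png')[150:270,330:480]
a=cv2.resize(a,(400,325));b=cv2.resize(b,(400,325),interpolation=cv2.INTER_CUBIC)
cv2.imwrite('pics/j1c.png',cv2.hconcat([a,b]))"
```

```text
(no output)
```

View pics/j1c.png

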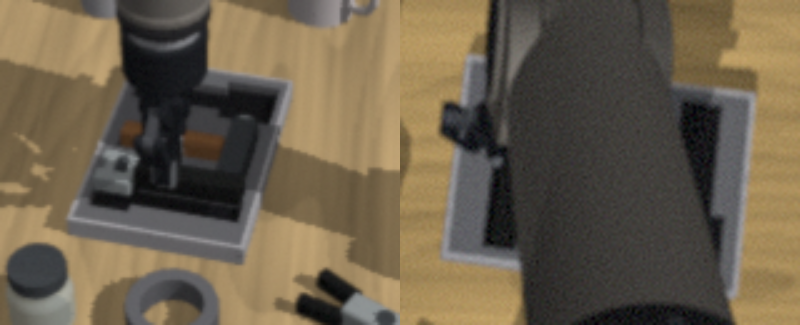

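```bash
python3 -m handwheel '[[[0.0055,-0.0016,0,0,0,0,0.005],[0,0,0,0,0,0,0.005],[0,0,0,0,0,0,0.005],[0,0,0,0,0,0,0.005]]]' 80
python3 - <<'E'
from meas import *
tool()
meas('j2','wrench',np.array([-.5,75.5]))
E
```

```text
clock: 30.73
tcp_pos: [0.6323, -0.1187, 0.1276]
orientation: [3.136, -0.186, 0.0]
contact_force: [-0.4, -0.3, -2.3]
grip_width: 0.0195
t 30.73 tcp [ 0.6323 -0.1187  0.1276] grasp [ 0.6323 -0.1187  0.0736] yawY -96.79 z [ 1.e-04 -0.e+00 -1.e+00] q [ 0.141  0.626 -0.072  1.759  0.061  0.759 -1.651] F [-0.4 -0.3 -2.3] w 0.0195
top -85 -65 37 u [-70.5 -65.3] v [-9.1 20.2] z 0.0603
top -65 -45 94 u [-64.5 -45.4] v [-8.6 11.2] z 0.0631
top -45 -25 75 u [-44.6 -25.6] v [-5.3 11.1] z 0.0631
top -25 -5 57 u [-24.6  -6. ] v [-1.5 15.3] z 0.0626
side -85 -65 23 u [-68.5 -65.9] v [-5.9 12.3] z 0.0567
side -65 -45 144 u [-64.8 -45.5] v [-46.5  14.7] z 0.0572
side -45 -25 113 u [-44.5 -26.3] v [-44.2  14.2] z 0.0604
side -25 -5 116 u [-24.5  -5.5] v [-12.1  15.7] z 0.0621
side 25 35 38 u [25.3 34.3] v [-0.7 13.7] z 0.0587
side 35 45 74 u [35.6 44.8] v [-16.7  23.3] z 0.0566
side 45 55 71 u [45.3 54.6] v [-16.8  24.3] z 0.059
side 55 65 64 u [55.2 64.9] v [-17.8  23. ] z 0.0571
side 65 75 37 u [65. 72.] v [-19.1  22.7] z 0.0559
```

```bash
python3 -m handwheel '[[[0.0003,-0.0006,-0.008,0,0,0,0.005],[0,0,-0.008,0,0,0,0.005],[0,0,-0.004,0,0,0,0.005],[0,0,0,0,0,0,0.005],[0,0,0,0,0,0,0.005]]]' 80
python3 -c "
from h import *
tool()"
```

```text
clock: 31.25
tcp_pos: [0.632, -0.1192, 0.1067]
orientation: [-3.136, 0.186, 0.002]
contact_force: [-0.5, -0.3, -2.3]
grip_width: 0.0194
t 31.25 tcp [ 0.632  -0.1192  0.1067] grasp [ 0.632  -0.1192  0.0527] yawY -96.79 z [-1.4e-03  2.0e-04 -1.0e+00] q [ 0.14   0.655 -0.07   1.765  0.064  0.725 -1.653] F [-0.5 -0.3 -2.3] w 0.0194
```

```bash
python3 -m handwheel '[[[0,0,-0.004,0,0,0,0.005],[0,0,-0.003,0,0,0,0.005],[0,0,-0.001,0,0,0,0.005],[0,0,0,0,0,0,0.005]]]' 80
python3 -c "
from h import *
tool()"
```

```text
clock: 31.58
tcp_pos: [0.6328, -0.1193, 0.1008]
orientation: [3.136, -0.186, 0.001]
contact_force: [-2.7, -0.0, 7.3]
grip_width: 0.0192
t 31.58 tcp [ 0.6328 -0.1193  0.1008] grasp [ 0.6328 -0.1193  0.0468] yawY -96.80 z [ 6.e-04 -1.e-04 -1.e+00] q [ 0.14   0.664 -0.07   1.767  0.066  0.713 -1.654] F [-2.7 -0.   7.3] w 0.0192
```

```bash
python3 -m handwheel '[[[0,0,0,0,0,0,0.04],[0,0,0,0,0,0,0.04],[0,0,0,0,0,0,0.04],[0,0,0.02,0,0,0,0.04],[0,0,0.04,0,0,0,0.05],[0,0,0.04,0,0,0,0.05],[-0.009,0.0054,0,0,0,0.1194,0.05],[-0.009,0.0054,0,0,0,0.1194,0.05],[-0.009,0.0054,0,0,0,0.1194,0.05],[-0.009,0.0054,0,0,0,0.1194,0.05]]]' 80
python3 -m handwheel '[[[-0.009,0.0054,0,0,0,0.1194,0.05],[-0.009,0.0054,0,0,0,0.1194,0.05],[-0.009,0.0054,0,0,0,0.1194,0.05],[-0.009,0.0054,0,0,0,0.1194,0.05],[-0.009,0.0054,0,0,0,0.1194,0.05],[-0.009,0.0054,0,0,0,0.1194,0.05],[-0.009,0.0054,0,0,0,0.1194,0.05],[-0.009,0.0054,0,0,0,0.1194,0.05],[-0.009,0.0054,0,0,0,0.1194,0.05],[-0.009,0.0054,0,0,0,0.1194,0.05]]]' 80
python3 - <<'E'
from ref import *
need(.426,.0045,.086,60.5)
P=see('k1',{'pliers':(.426,.0045)})
refine(P,'pliers',np.array((.426,.0045)),150.5)
E
```

```text
clock: 32.42
tcp_pos: [0.5962, -0.0975, 0.1999]
orientation: [3.089, 0.57, 0.001]
contact_force: [-0.3, 0.4, 0.1]
grip_width: 0.0503
clock: 33.25
tcp_pos: [0.5062, -0.0435, 0.1996]
orientation: [2.234, 2.208, 0.0]
contact_force: [-0.1, -0.0, 0.6]
grip_width: 0.05
t 33.25 tcp [ 0.5062 -0.0435  0.1996] grasp [ 0.5062 -0.0435  0.1456] yawY -0.68 z [ 5.e-04 -1.e-04 -1.e+00] q [ 0.382  0.384 -0.507  2.019  0.257  0.798 -0.286] F [-0.1 -0.   0.6] w 0.0500
NEED shift [-0.0802  0.048  -0.1136] turn z 1.0679 rad (61.2) or -2.0737 tilt fix [0.0001 0.0005 0.    ]
pliers ['top'] iou 0.74 x 0.4236 y 0.0041 yaw 151.0
pliers ['side'] iou 0.78 x 0.4255 y 0.0065 yaw 151.0
pliers ['top', 'side'] iou 0.83 x 0.4260 y 0.0048 yaw 151.0
top pliers part rect [2.15000e-02 2.00000e-03 8.69155e+01 2.79228e+01 1.33000e-02] ends [-69.9  67.3] width pct head [-8.8 12.7] body [-11.7  15.8] z 0.0212
side pliers part rect [2.14000e-02 0.00000e+00 8.75883e+01 3.17551e+01 2.78950e+00] ends [-71.6  67.4] width pct head [-12.6  10.6] body [-15.9  13.7] z 0.0197
```

View pics/k1_side.png

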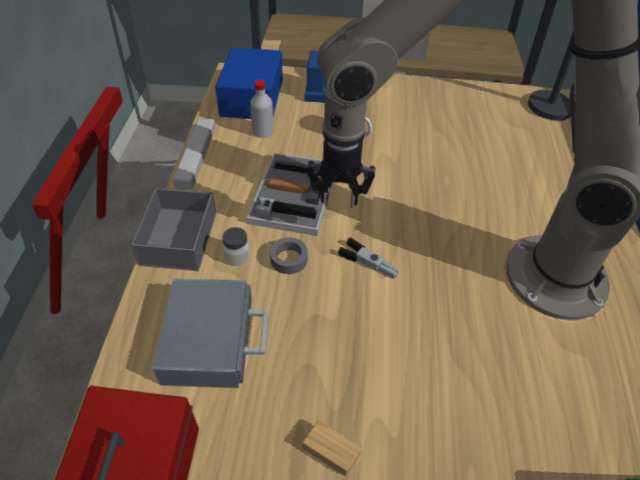

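View pics/k1_top.png

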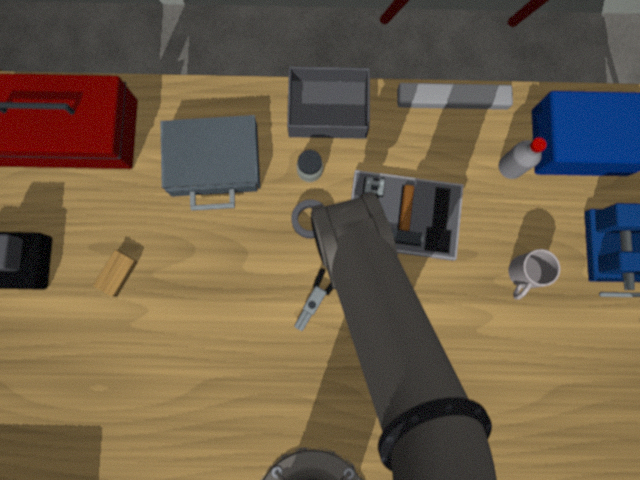

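The wrench sits in its cut-out at (288,209) in the side view, and the pliers haven't moved. I'll grasp them next.

```bash
python3 -m handwheel '[[[-0.0087,0.0052,-0.006,0,0,0.1187,0.055],[-0.0087,0.0052,-0.006,0,0,0.1187,0.055],[-0.0087,0.0052,-0.006,0,0,0.1187,0.055],[-0.0087,0.0052,-0.006,0,0,0.1187,0.055],[-0.0087,0.0052,-0.006,0,0,0.1187,0.055],[-0.0087,0.0052,-0.006,0,0,0.1187,0.055],[-0.0087,0.0052,-0.006,0,0,0.1187,0.055],[-0.0087,0.0052,-0.006,0,0,0.1187,0.055],[-0.0087,0.0052,-0.006,0,0,0.1187,0.055],[0,0,0,0,0,0,0.055]]]' 80
python3 -m handwheel '[[[0,0,-0.02,0,0,0,0.055],[0,0,-0.02,0,0,0,0.055],[0,0,0,0,0,0,0.055],[0,0,0,0,0,0,0.055]]]' 80
python3 - <<'E'
from h import *
need(.4275,.0037,.087,61)
E
```

```text
clock: 34.18
tcp_pos: [0.4268, 0.0034, 0.1446]
orientation: [-0.805, -3.034, 0.001]
contact_force: [0.4, 0.2, -1.6]
grip_width: 0.0548
clock: 34.52
tcp_pos: [0.4286, 0.0029, 0.1054]
orientation: [-0.814, -3.033, 0.001]
contact_force: [0.7, -0.4, 0.3]
grip_width: 0.0551
t 34.52 tcp [0.4286 0.0029 0.1054] grasp [0.4285 0.0029 0.0514] yawY 59.95 z [-0.0013  0.     -1.    ] q [ 0.41   0.491 -0.665  2.239  0.561  0.579  0.367] F [ 0.7 -0.4  0.3] w 0.0551
NEED shift [-0.0011  0.0008 -0.0184] turn z 0.0183 rad (1.0) or -3.1233 tilt fix [-0.     -0.0013 -0.    ]
```

```bash
python3 -m handwheel '[[[-0.001,0.0008,-0.01,0,0,0.018,0.055],[0,0,-0.0085,0,0,0,0.055],[0,0,0,0,0,0,0.055],[0,0,0,0,0,0,0.055]]]' 80
python3 - <<'E'
from h import *
need(.4275,.0037,.087,61)
E
python3 -m handwheel '[[[0,0,0,0,0,0,0.005],[0,0,0,0,0,0,0.005],[0,0,0,0,0,0,0.005],[0,0,0,0,0,0,0.005],[0,0,0.02,0,0,0,0.005],[0,0,0.03,0,0,0,0.005],[0,0,0.03,0,0,0,0.005],[0,0,0.02,0,0,0,0.005],[0,0,0,0,0,0,0.005]]]' 80
python3 - <<'E'
from h import *
need(.6113,-.2715,.188,-96.8)
grab('side','pics/l1_side.png')
E
```

```text
clock: 34.85
tcp_pos: [0.4275, 0.0038, 0.0873]
orientation: [0.783, 3.042, -0.0]
contact_force: [0.1, 0.6, 0.9]
grip_width: 0.0547
t 34.85 tcp [0.4275 0.0038 0.0873] grasp [0.4275 0.0038 0.0333] yawY 61.14 z [ 0.e+00 -2.e-04 -1.e+00] q [ 0.378  0.524 -0.632  2.25   0.612  0.54   0.337] F [0.1 0.6 0.9] w 0.0547
NEED shift [ 0.     -0.0001 -0.0003] turn z -0.0024 rad (-0.1) or 3.1392 tilt fix [0.0002 0.     0.    ]
clock: 35.6
tcp_pos: [0.429, 0.0042, 0.1905]
orientation: [0.78, 3.037, 0.001]
contact_force: [1.0, -0.2, -2.7]
grip_width: 0.0253
t 35.60 tcp [0.429  0.0042 0.1905] grasp [0.4294 0.0042 0.1365] yawY 61.19 z [ 6.3e-03 -7.0e-04 -1.0e+00] q [ 0.554  0.34  -0.815  2.186  0.369  0.746  0.562] F [ 1.  -0.2 -2.7] w 0.0253
NEED shift [ 0.1823 -0.2757 -0.0025] turn z 0.3841 rad (22.0) or -2.7575 tilt fix [0.0007 0.0063 0.    ]
```

View pics/l1_side.png

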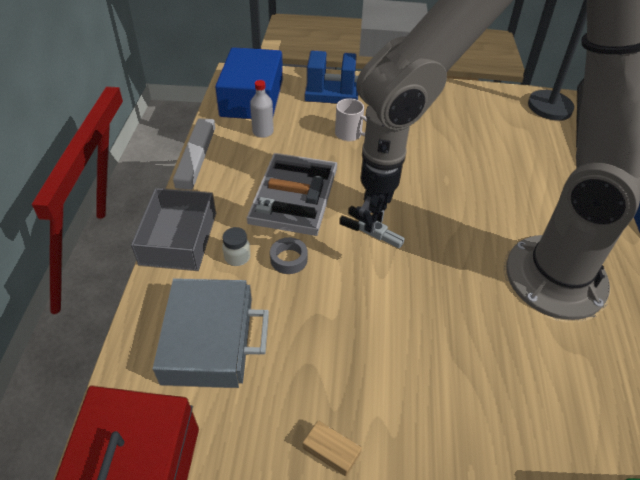

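```bash
python3 -m handwheel '[[[0.0076,-0.0115,0,0,0,-0.1149,0.005],[0.0076,-0.0115,0,0,0,-0.1149,0.005],[0.0076,-0.0115,0,0,0,-0.1149,0.005],[0.0076,-0.0115,0,0,0,-0.1149,0.005],[0.0076,-0.0115,0,0,0,-0.1149,0.005],[0.0076,-0.0115,0,0,0,-0.1149,0.005],[0.0076,-0.0115,0,0,0,-0.1149,0.005],[0.0076,-0.0115,0,0,0,-0.1149,0.005],[0.0076,-0.0115,0,0,0,-0.1149,0.005],[0.0076,-0.0115,0,0,0,-0.1149,0.005]]]' 80
python3 -m handwheel '[[[0.0076,-0.0115,0,0,0,-0.1149,0.005],[0.0076,-0.0115,0,0,0,-0.1149,0.005],[0.0076,-0.0115,0,0,0,-0.1149,0.005],[0.0076,-0.0115,0,0,0,-0.1149,0.005],[0.0076,-0.0115,0,0,0,-0.1149,0.005],[0.0076,-0.0115,0,0,0,-0.1149,0.005],[0.0076,-0.0115,0,0,0,-0.1149,0.005],[0.0076,-0.0115,0,0,0,-0.1149,0.005],[0.0076,-0.0115,0,0,0,-0.1149,0.005],[0.0076,-0.0115,0,0,0,-0.1149,0.005]]]' 80
python3 -m handwheel '[[[0.0076,-0.0115,-0.01,0,0,-0.1149,0.005],[0.0076,-0.0115,-0.01,0,0,-0.1149,0.005],[0.0076,-0.0115,-0.01,0,0,-0.1149,0.005],[0.0076,-0.0115,-0.01,0,0,-0.1149,0.005],[0,0,-0.01,0,0,0,0.005],[0,0,-0.008,0,0,0,0.005],[0,0,0,0,0,0,0.005],[0,0,0,0,0,0,0.005],[0,0,0,0,0,0,0.005]]]' 80
python3 - <<'E'
from meas import *
need(.6113,-.2715,.128,-96.8)
E
```

```text
clock: 36.48
tcp_pos: [0.5023, -0.1117, 0.1852]
orientation: [-2.314, -2.122, 0.004]
contact_force: [-0.1, 0.8, -2.9]
grip_width: 0.0257
clock: 37.32
tcp_pos: [0.5783, -0.2265, 0.1847]
orientation: [-3.097, -0.525, 0.006]
contact_force: [0.3, 1.0, -2.0]
grip_width: 0.0253
clock: 38.07
tcp_pos: [0.6095, -0.2713, 0.1291]
orientation: [-3.136, 0.183, 0.0]
contact_force: [0.7, -0.3, -2.5]
grip_width: 0.0255
t 38.07 tcp [ 0.6095 -0.2713  0.1291] grasp [ 0.6095 -0.2713  0.0751] yawY -96.66 z [-1.e-04  4.e-04 -1.e+00] q [ 0.357  0.654 -0.045  1.698  0.038  0.79  -1.392] F [ 0.7 -0.3 -2.5] w 0.0255
NEED shift [ 0.0018 -0.0002 -0.0011] turn z -0.0024 rad (-0.1) or 3.1392 tilt fix [-0.0004 -0.0001 -0.    ]
```

```bash
python3 - <<'E'
from meas import *
meas('m1','pliers',np.array([0.,-78.8]),zlo=.04,w=44)
E
python3 -c "
import cv2
a=cv2.imread('pics/m1_side.png')[130:260,220:380];b=cv2.imread('pics/m1_top.png')[150:270,330:480]
a=cv2.resize(a,(400,325));b=cv2.resize(b,(400,325),interpolation=cv2.INTER_CUBIC)
cv2.imwrite('pics/m1c.png',cv2.hconcat([a,b]))"
```

```text
top -85 -65 60 u [-72.3 -65.2] v [-23.2  25.2] z 0.0593
top -65 -45 145 u [-64.6 -45.4] v [-23.6  24.8] z 0.0603
top -45 -25 163 u [-44.4 -25.4] v [-19.1  21.7] z 0.0608
top -25 -5 128 u [-24.7  -6.7] v [-14.1  20.8] z 0.0656
top 45 55 18 u [45.3 54.8] v [ 5.  10.7] z 0.0567
top 55 65 26 u [55.5 64.5] v [-1.8 10.8] z 0.0587
side -85 -65 39 u [-70.2 -65.3] v [-20.6  26.8] z 0.0575
side -65 -45 136 u [-64.3 -45.5] v [-20.7  27.5] z 0.0593
side -45 -25 129 u [-44.4 -25.8] v [-19.2  24.6] z 0.0604
side -25 -5 105 u [-23.9  -5.9] v [-18.3  21.4] z 0.0651
side 25 35 35 u [25.1 34.8] v [-7.5 15.4] z 0.0593
side 35 45 41 u [35.1 44.8] v [-9.6 12.9] z 0.0584
side 45 55 35 u [45.9 54.6] v [-9.8 13.8] z 0.0585
side 55 65 38 u [55.2 64.2] v [-6.6 16.1] z 0.0593
side 65 75 13 u [65.3 69. ] v [-6.4 11.7] z 0.0578
```

View pics/m1c.png

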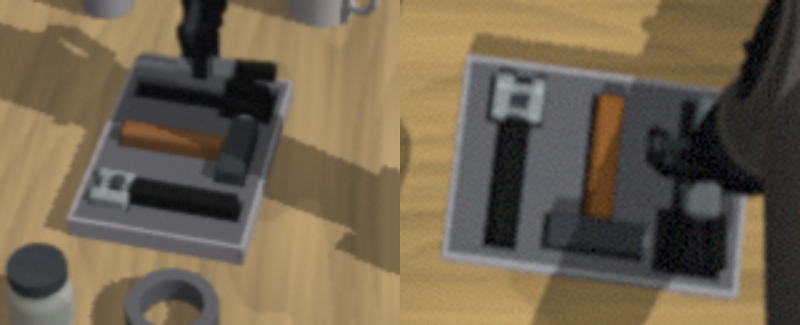

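```bash
python3 -m handwheel '[[[0.002,-0.0006,0,0,0,0,0.005],[0,0,-0.008,0,0,0,0.005],[0,0,-0.007,0,0,0,0.005],[0,0,-0.003,0,0,0,0.005],[0,0,0,0,0,0,0.005],[0,0,0,0,0,0,0.005]]]' 80
python3 -c "
from h import *
tool()"
```

```text
clock: 38.67
tcp_pos: [0.6112, -0.2726, 0.1104]
orientation: [-3.136, 0.186, 0.002]
contact_force: [-0.3, -0.1, -2.5]
grip_width: 0.0253
t 38.67 tcp [ 0.6112 -0.2726  0.1104] grasp [ 0.6112 -0.2726  0.0564] yawY -96.77 z [-1.e-03  3.e-04 -1.e+00] q [ 0.357  0.682 -0.044  1.698  0.04   0.763 -1.395] F [-0.3 -0.1 -2.5] w 0.0253
```

```bash
python3 -m handwheel '[[[0,0.0006,-0.002,0,0,0,0.005],[0,0,-0.002,0,0,0,0.005],[0,0,-0.002,0,0,0,0.005],[0,0,0,0,0,0,0.005]]]' 80
python3 -c "
from h import *
tool()"
```

```text
clock: 39.0
tcp_pos: [0.6114, -0.272, 0.1046]
orientation: [-3.136, 0.185, 0.001]
contact_force: [-0.5, 0.3, -2.3]
grip_width: 0.0255
t 39.00 tcp [ 0.6114 -0.272   0.1046] grasp [ 0.6113 -0.272   0.0506] yawY -96.77 z [-5.e-04  2.e-04 -1.e+00] q [ 0.356  0.69  -0.043  1.701  0.04   0.752 -1.396] F [-0.5  0.3 -2.3] w 0.0255
```

```bash
python3 -m handwheel '[[[0,0,-0.003,0,0,0,0.005],[0,0,-0.003,0,0,0,0.005],[0,0,-0.001,0,0,0,0.005],[0,0,0,0,0,0,0.005]]]' 80
python3 -c "
from h import *
tool()"
```

```text
clock: 39.33
tcp_pos: [0.6118, -0.2722, 0.1]
orientation: [3.136, -0.186, 0.001]
contact_force: [-5.1, 2.2, 12.6]
grip_width: 0.0252
t 39.33 tcp [ 0.6118 -0.2722  0.1   ] grasp [ 0.6119 -0.2722  0.046 ] yawY -96.79 z [ 5.e-04 -2.e-04 -1.e+00] q [ 0.356  0.696 -0.043  1.701  0.041  0.744 -1.397] F [-5.1  2.2 12.6] w 0.0252
```

```bash
python3 -m handwheel '[[[0,0,0,0,0,0,0.045],[0,0,0,0,0,0,0.045],[0,0,0,0,0,0,0.045],[0,0,0.02,0,0,0,0.045],[0,0,0.04,0,0,0,0.045],[0,0,0.04,0,0,0,0.045],[0,0,0.04,0,0,0,0.045],[-0.025,-0.03,0.02,0,0,0,0.045],[-0.025,-0.03,0,0,0,0,0.045],[-0.025,-0.03,0,0,0,0,0.045]]]' 80
python3 -m handwheel '[[[-0.025,-0.03,0.02,0,0,0,0.045],[-0.025,-0.03,0,0,0,0,0.045],[-0.025,-0.03,0,0,0,0,0.045],[-0.025,-0.03,0,0,0,0,0.045],[-0.025,-0.03,0,0,0,0,0.045],[-0.025,-0.03,0,0,0,0,0.045],[-0.02,-0.03,0,0,0,0,0.045],[-0.02,-0.03,0,0,0,0,0.045],[0,0,0,0,0,0,0.045],[0,0,0,0,0,0,0.045]]]' 80
cat > final.py <<'E'
from meas import *
import sys
tag=sys.argv[1]; tool()
CM={'wrench':np.array([.3,75.6]),'hammer':np.array([.1,-1.6]),'pliers':np.array([.2,-78.9])}
PARTS={'wrench':[('head',36,72,25),('handle',-75,30,18)],'hammer':[('head',-72,-38,45),('handle',-35,72,18)],'pliers':[('jaws',32,75,20),('body',-26,24,20),('handles',-76,-34,30)]}
for c in('top','side'):
    im,d=grab(c,f'pics/{tag}_{c}.png'); q=cloud(c,d).reshape(-1,3); q=q[np.isfinite(q[:,0])]; uv0=local(q); z=q[:,2]
    for n in CM:
        uv=uv0-CM[n]
        for nm,a,b,w in PARTS[n]:
            m=(z>.0265)&(z<.06)&(uv[:,0]>a)&(uv[:,0]<b)&(abs(uv[:,1])<w)
            if m.sum()>12: print(c,n,nm,m.sum(),'u',np.percentile(uv[m,0],[2,98]).round(1),'v',np.percentile(uv[m,1],[2,98]).round(1),'z',np.percentile(z[m],[10,50,90]).round(4))
E
python3 final.py n1
```

```text
clock: 40.17
tcp_pos: [0.5383, -0.3614, 0.2593]
orientation: [3.134, -0.182, 0.006]
contact_force: [-0.0, -0.3, -0.0]
grip_width: 0.0452
clock: 41.0
tcp_pos: [0.3462, -0.6013, 0.2755]
orientation: [3.135, -0.194, -0.002]
contact_force: [0.8, -0.4, 0.2]
grip_width: 0.0451
t 41.00 tcp [ 0.3462 -0.6013  0.2755] grasp [ 0.3461 -0.6014  0.2215] yawY -97.08 z [-1.4e-03 -7.0e-04 -1.0e+00] q [ 0.925  0.532  0.048  1.535 -0.026  1.075 -0.715] F [ 0.8 -0.4  0.2] w 0.0451
top wrench head 248 u [37.  68.4] v [-21.2  18.7] z [0.0279 0.0309 0.0355]
top wrench handle 470 u [-69.  28.] v [-12.   10.3] z [0.0326 0.036  0.0388]
top hammer head 472 u [-65.6 -39.6] v [-40.1  39.2] z [0.0324 0.0363 0.0393]
top hammer handle 450 u [-33.1  60.4] v [-10.3  11. ] z [0.032  0.036  0.0386]
top pliers jaws 156 u [32.7 68.4] v [-11.1   9.6] z [0.0277 0.0299 0.0333]
top pliers body 300 u [-25.2  22.5] v [-14.4  13.9] z [0.0325 0.0362 0.0394]
top pliers handles 205 u [-68.4 -35.2] v [-24.1  23.7] z [0.0285 0.0318 0.0351]
side wrench head 185 u [36.9 70. ] v [-20.1  21.5] z [0.0285 0.0318 0.0357]
side wrench handle 385 u [-66.8  27.4] v [-10.   13.7] z [0.0294 0.0359 0.0387]
side hammer head 287 u [-64.2 -38.8] v [-37.6  42.3] z [0.0322 0.0363 0.0396]
side hammer handle 344 u [-33.2  62.1] v [-8.6 14.8] z [0.0289 0.0359 0.0391]
side pliers jaws 105 u [32.3 71.4] v [-12.4  13.6] z [0.0277 0.0311 0.0338]
side pliers body 190 u [-24.6  22.9] v [-10.9  17.7] z [0.0299 0.0369 0.0397]
side pliers handles 136 u [-67.8 -34.4] v [-22.2  27.2] z [0.0279 0.0318 0.0349]
```

View pics/n1_top.png

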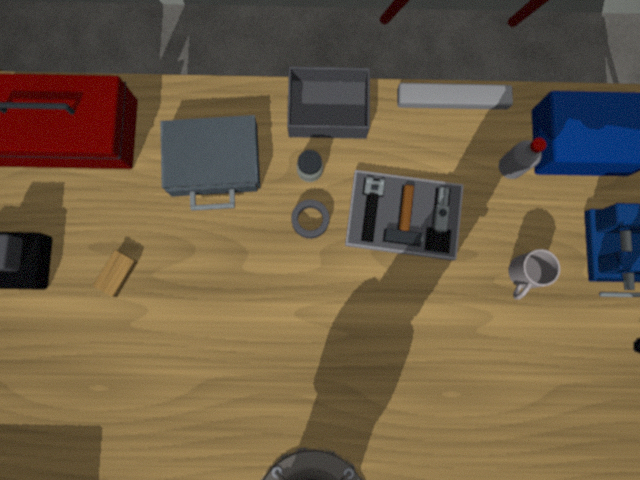

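View pics/n1_side.png

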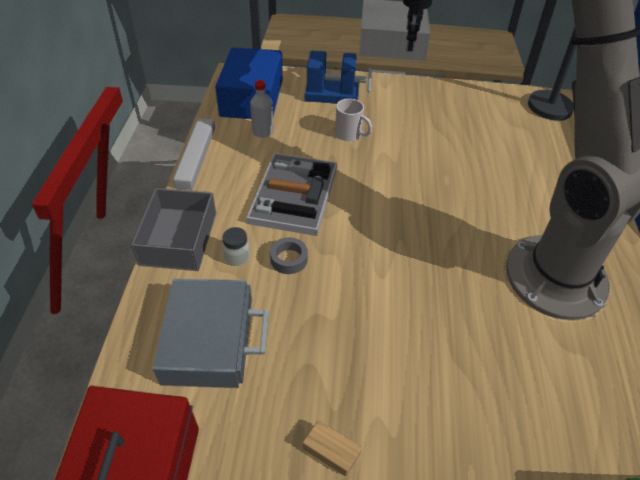

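Run:
```python
from h import *
th=np.radians(4.6); ax=np.array([np.cos(th),np.sin(th)]); ay=np.array([-ax[1],ax[0]])
D=pickle.load(open('d0.pkl','rb'))
for c in('top','side'):
    im,d=grab(c)
    for t,dd in(('now',d),('t0',D[c][1])):
        q=cloud(c,dd).reshape(-1,3); q=q[np.isfinite(q[:,0])]; u=q[:,:2]@ax; v=q[:,:2]@ay
        h=(q[:,2]>.038)&(q[:,2]<.046)&(u<.66)&(u>.59)&(abs(v-.1775)<.033)
        g=(q[:,2]<.015)&(u>.64)&(u<.68)&(abs(v-.1775)<.08)
        f=(q[:,2]>.055)&(q[:,2]<.0605)&(u>.64)&(u<.7)&(abs(v-.1775)<.08)
        print(c,t,'bar',np.percentile(u[h],[5,50,95]).round(4),'front top',np.percentile(u[f],[5,50,95]).round(4))
    for n in('tape_roll','jar','mug','offcut'):
        a=D.get((n,c)); L=r.masks_of(n,c)
        print(n,np.argwhere(a).mean(0).round(1) if a is not None else None, np.argwhere(L[0]['pixels']).mean(0).round(1) if L else None)
```

```text
top now bar [0.6373 0.6418 0.6463] front top [0.677  0.6817 0.6909]
top t0 bar [0.6144 0.6199 0.6545] front top [0.6541 0.6586 0.6913]
tape_roll [217.1 309.6] [218.6 309.5]
jar [165.  309.1] [165.4 309. ]
mug [270.7 533.1] [272.9 114.9]
offcut [273.2 114.8] [272.8 114.8]
side now bar [0.6385 0.6431 0.6476] front top [0.6781 0.6821 0.6859]
side t0 bar [0.6168 0.6218 0.6548] front top [0.6551 0.6597 0.6732]
tape_roll [255.2 288.5] [255.4 288.3]
jar [246.2 235.3] [246.5 235.7]
mug [119.1 350.6] [120.1 350.7]
offcut [447.6 331.1] [447.8 331.4]
```

```bash
python3 -c "
from bench import r
print(r.hand_in(), r.get_obs()['clock'])"
```

```text
the job is handed in; nothing more can be done
the job is handed in; nothing more can be done
```

I handed the job in at about 41 s, with all five things put away. `hand_in` reports no verdict, so the checks below are my own.

I opened the drawer to its stop and laid the brush and the scraper in their compartments. I then shut it and pressed the hammer, wrench and pliers home in their cut-outs.

- **Tray:** The tools' tops read about 36 mm at the hammer, the wrench handle and the pliers' middle. They read 31 mm at the wrench head, 30–31 mm at the jaws and 32 mm at the pliers' handles. These match tools lying level on the cut-out floor. In plan they sit within about 2 mm of where the cut-outs were measured.
- **Drawer:** The handle moved the full 118 mm, force rose at the stop, and the front now sits against the cabinet. I checked the brush and the scraper, flat and in line, only before shutting. I did not reopen the drawer.
- **Bystanders:** The tape roll, jar and offcut show no real movement in either camera, and the mug none in the side view. The top camera's mask for the mug landed on the offcut in the last check. The top picture itself shows the mug in its original place.

The two cameras disagreed by about 2 mm throughout. For the tray I therefore lined each tool up against its cut-out before lowering it.

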